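Fill the row rack and wind the pusher up to it

TASK

Stand the two aluminium valve bodies from the bench on the rack's sloping shelf in one neat row with the one already there: turned like it, bases flat on the slope, front faces against the front lip, broad sides together, and set down gently so that none drops or topples. Then wind the handwheel, without pushing the pusher itself, until the pusher has closed the row up against the fixed stop with no gaps left, and let go. Leave the other things on the bench alone.

Things in the scene. Friction and masses are not known exactly. Their poses are not given: they have to be found in the camera images.
- valve_a: Plain aluminium valve body standing on the bench: a rectangular block 60 (its x) x 44 (its y) x 84 mm tall (its z), 0.3 to 0.65 kg, small dark ports on the two faces that look along its x, a brass plug on top. Origin at the centre of its underside. A half turn about z looks the same.
- valve_b: The second valve body on the bench, identical to valve_a.
- valve_c: An identical valve body already standing on the sloping shelf 2 to 12 mm from the fixed stop, turned as all should be: its x up the slope, its y along the row.
- rack: The fixed row rack that carries shelf, pusher and handwheel; base 130 x 385 mm, place and yaw vary. Origin under its middle. The lane from stop to pusher face is 194 to 232 mm at the start; three bodies side by side take 132 mm. A body neatly placed has its origin at x = 30, z = 0 in the shelf's frame and its x along the shelf's x.
- shelf: The rack's steel shelf, sloping 25 degrees, low edge towards the robot. Origin: inner corner of plate, front lip and fixed stop. x up the slope (plate 112 mm), y along the row from the stop to the pusher and handwheel, z square out of the plate (up and towards the robot). Lip at x = -8 to 0, 14 mm high; stop at y = -12 to 0, x = 0 to 90, 60 mm high (mm, this frame).
- pusher: The dark steel pusher block that slides along the row towards the stop, driven only by the handwheel (25 mm per radian); 60 mm (x) x 14 mm x 54 mm high, on a round bar. Its frame is the shelf's, shifted by the pusher's travel towards the stop.
- pusher_face (a point): Centre of the pusher's face that looks at the row, 30 mm above the plate and 30 mm up from the lip.
- handwheel (a joint): Angle of the handwheel, rad: grows clockwise seen from above and moves the pusher 25 mm per rad to the stop; 0 with the pusher face 232 mm from the stop, so about 4.0 with a closed row of three. Range 0 to 6.2, starts at 0 to 1.5. Stays where left; turns easily (about 1 N at the crank, up to 10 N while pushing the row).
- handwheel_axis (a point): Top of the handwheel's hub, on its vertical axis. The wheel is a flat dark disc 124 mm across, its upper face 8 mm below this point.
- crank_mid (a point): The middle of the gripping length of the crank, an upright round black plastic handle 22 mm thick that stands 50 mm above the wheel's upper face, 48 mm from the wheel's axis; spins freely on its own pin. This point is on its axis, 20 mm below its top.
- sleeve: Bystander: round steel sleeve with a white plastic cap, 60 mm across, 80 mm tall. Origin at the centre of its underside.
- arbor: Bystander: dark steel stepped arbor, 62 mm across at its flange, tapering, 78 mm tall. Origin at the centre of its underside.
- wrench: Bystander: open wrench 190 mm long lying flat, left of the rack. Origin at its middle.
- carton: Bystander: cardboard carton 70 x 110 x 90 mm on the left. Origin at the centre of its underside.
- tin: Bystander: tin can 72 mm across, 90 mm tall, beyond the valve bodies. Origin at the centre of its underside.
Mind the look-alikes: they are no part of the job. What is shaped like the valve_c but blue or pink is not meant. Leave any green look-alike of the valve_a alone.

How it is judged:
By the outcome, as a careful person would: the job done as asked, in the order asked, and still so for the second after the job is handed in, with the robot touching nothing.
It also fails if it takes over 69 s, if anything falls off the work surface, if the arm or the gripper's body presses on something with over 40 N, if the wrist force passes 120 N, or if a joint passes its speed limit or range.

ROBOT

A 6-joint arm with a two-finger parallel gripper is mounted at the origin on the work surface. World frame = base frame: x ahead of the robot, y to its left, z up, the work surface at z = 0. Lengths are in m, angles in rad, forces in N, time in s.
With the tool pointing down it reaches from about 0.4 to 0.825 m from the base axis. Payload 7 kg.
Tool frame: the origin (TCP) lies at the centre of the arm's flange, where the gripper is bolted on; the fingertips stand 178 mm ahead of it and the grasp point (between the pads) lies 159 mm ahead of it; z points along the fingers, y is the direction in which the jaws open and shut (so a half turn about z gives the same grasp; the last joint's range is limited). The gripper opens to 88 mm and grips with 3 to 60 N. Pads are 19 mm wide; open, the fingers measure 130 mm over their backs; the gripper's body (78 mm by 193 mm) begins 47 mm behind the grasp point.
Start: joints at [1.482, 0.359, 0.012, 0, -1.224, -0.288], TCP at [0.248, 0.628, 0.405] pointing down, gripper open.
Joint ranges: [-3.07, 3.07], [-1.43, 2.12], [-1.02, 1.25], [-3.03, 1.67], [-3.05, -0], [-3.03, 3.03]. Speed limits (rad/s): [2.39, 2.39, 3.01, 3.14, 3.14, 3.14].

INTERFACE

Orientations are given as [roll, pitch, yaw] about the fixed x, y, z axes, in that order (R = Rz(yaw) Ry(pitch) Rx(roll)).
In Python, from station import arm gives the robot as it stands.
- The arm moves only by the shell command python3 -m handwheel 'ROWS' [OPENING] [FORCE]. ROWS is JSON, a list of rows, each a list of 4 numbers: the shift along the world's x, y, z in cm, then the turn about the world's z in rad. In form: [[dx, dy, dz, yaw], ...]. A call has 1 to 20 rows; each row shifts and turns the commanded pose from where the row before left it; what a row does not reach is not made up. A row lasts 1/10 s, in which the tool goes at most 50 mm and 8.59 degrees, less where a joint would pass 70% of its speed; a pose out of reach is approached as far as the arm can. A call is refused whole if a number of a shift passes 5 or a number of a turn 0.15, either way. A call with a gripper value outside its range is refused whole. OPENING is the closure, from 0 (fully open) to 1 (shut), set as the call begins (- or left out, the last holds). The fingers move at their own pace and stop on an object; FORCE is the grip in N (left out, the last holds). Time passes only in rows, so rows that do not move let the fingers close. It gives the time, the measured TCP pose, the force and the opening at its end, in the units of the state.
- arm.get_state(): the state, without advancing time (a new reading comes with each control period).
- arm.grab_frame(name): name is "scene" or "top"; returns a dict with "image" (384x512x3 uint8, red, green, blue), "depth" (384x512 float32, m along the optical axis (not along the pixel's ray), 0 where there is no reading), "vfov" (degrees; the focal length in pixels is half the picture's height over the tangent of half this angle, whatever the lens; pixels are square), "cx", "cy" (the principal point, pixels), "k1" (the pictures are not rectified: a ray, as slopes to the right and down, at radius r is drawn at 1 + k1 r^2 times it, then the intrinsics apply), "rvec" (rotation vector, rad) and "tvec" (3), from world to camera coordinates, as OpenCV has them. Camera axes: x right, y down, z forward; pixel columns grow to the right and rows downward; lengths in m; the calibration is good to about 2 mm. A picture is of the moment at which its call begins.
- arm.job_done(): hands the job in, once; it reports no verdict.
The state is a dict: "t": time; "q": joint angles; "qd": joint speeds; "joint_efforts": joint torques, N m; "eef_pos": TCP position; "ee_rot": TCP orientation; "force": force on the tool from outside, world axes, zero at the start; "moment": the same for the moment, N m; "width": finger opening in m.
Only numpy, scipy, OpenCV 4.12 (cv2) and the standard library are available. Lean on these libraries where they do the work, as an engineer would, in place of code of your own. Each camera call takes 0.05 s, during which the arm holds its last target.

## Working session

There is one attempt and no reset: what is moved stays moved. The work goes in short steps, Python scripts to look and compute and a shell command to move; the robot and the scene stay as the last step left them, time stands still between calls to the robot, and variables do not carry over. Pictures are saved under pics/ and viewed, and the job is handed in when it is done.

```bash
ls; mkdir -p pics
cat > h.py <<'E'
import numpy as np, cv2
from station import arm
def cam(f):
    H,W=f["image"].shape[:2]; fl=H/2/np.tan(np.radians(f["vfov"])/2)
    R=cv2.Rodrigues(np.array(f["rvec"],float))[0]; t=np.array(f["tvec"],float).ravel()
    return fl,R,t
def slopes(f,u,v):
    fl,R,t=cam(f); xd=(np.asarray(u,float)-f["cx"])/fl; yd=(np.asarray(v,float)-f["cy"])/fl
    x,y=xd.copy(),yd.copy()
    for _ in range(30):
        s=1+f["k1"]*(x*x+y*y); x=xd/s;y=yd/s
    return x,y
def pts(f,u,v,d):
    fl,R,t=cam(f); x,y=slopes(f,u,v); c=np.stack([x*d,y*d,d*np.ones_like(x)],-1)
    return (c-t)@R
def onplane(f,u,v,z):
    fl,R,t=cam(f); x,y=slopes(f,u,v); o=-R.T@t
    d=np.stack([x,y,np.ones_like(x)],-1)@R
    return o+d*((z-o[2])/d[...,2])[...,None]
def proj(f,P):
    fl,R,t=cam(f); c=np.atleast_2d(P)@R.T+t; x=c[:,0]/c[:,2];y=c[:,1]/c[:,2]; s=1+f["k1"]*(x*x+y*y)
    return np.stack([x*s*fl+f["cx"],y*s*fl+f["cy"]],-1)
def cloud(f):
    v,u=np.mgrid[:384,:512]; return pts(f,u.astype(float),v.astype(float),f["depth"].astype(float))
def save(n,im,s=1.5):
    cv2.imwrite("pics/"+n,cv2.resize(im[...,::-1],None,fx=s,fy=s,interpolation=cv2.INTER_CUBIC))
E
python3 - <<'E'
from h import *
for n in("scene","top"):
    f=arm.grab_frame(n); save(n+"0.png",f["image"]); np.save(n+"0.npy",f,allow_pickle=True)
    fl,R,t=cam(f); print(n,fl,f["k1"],-R.T@t,(f["depth"]>0).mean())
print(arm.get_state())
E
```

```text
pics
scene 466.7570043387876 -0.16321864907441905 [1.74352723 0.20085398 0.93501438] 0.9891866048177084
top 450.5774130557234 0.03409084526646491 [0.22973449 0.02119493 1.33796866] 0.9959920247395834
{'t': 0.1, 'q': array([ 1.48212754e+00,  3.59324354e-01,  1.11709082e-02, -2.88870962e-04,
       -1.22408043e+00, -2.88098184e-01]), 'qd': array([-4.39868452e-04, -4.05675787e-04,  1.69795953e-03,  5.78990773e-04,
        8.83096472e-05,  4.74782515e-05]), 'joint_efforts': array([-1.73181088e-03, -5.84159231e+01,  2.93749541e+01,  7.01553315e+00,
        1.01485377e-02, -4.53508744e-05]), 'eef_pos': array([0.24828838, 0.62750595, 0.40382273]), 'ee_rot': array([ 3.14013718e+00, -1.48105519e-04, -3.76865221e-01]), 'force': array([ 0.41794892, -0.1914284 ,  0.41490746]), 'moment': array([-0.0269639 ,  0.02805789, -0.02515079]), 'width': 0.08741202850048384}
```

View pics/scene0.png

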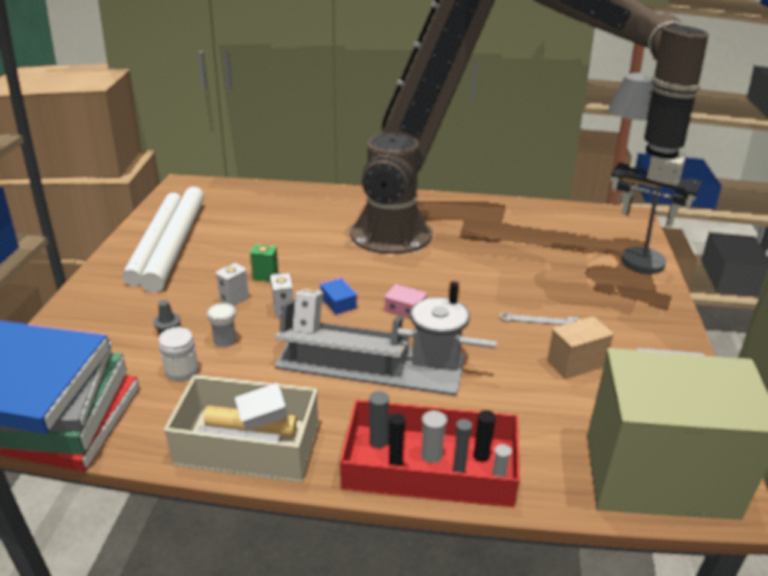

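View pics/top0.png

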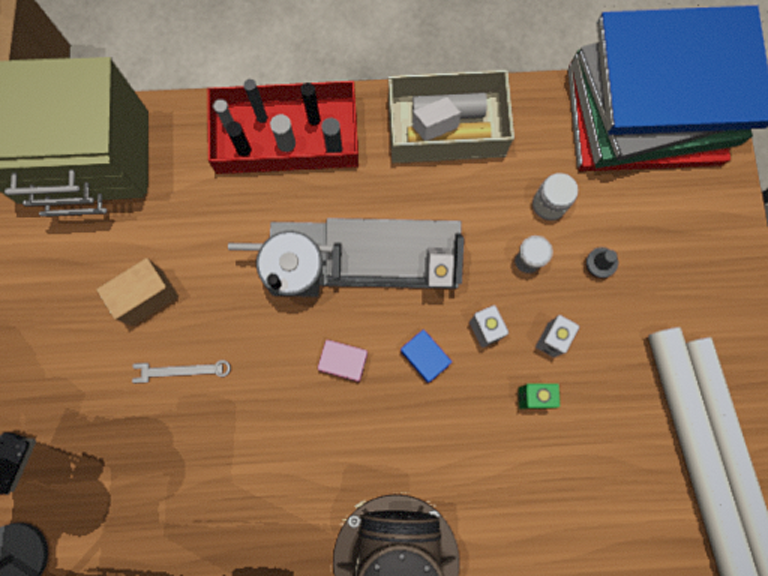

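Candidates (1.5× top picture): the plain aluminium bodies are at (490,325) and (560,335). The green look-alike is at (540,395). Blue (427,356) and pink (343,360) are lying down. valve_c is on the shelf at (440,268). The white/grey sleeve is at (535,253). The two grey ones fit the description, so I'll check them in a close crop and measure.

```bash
cat > m1.py <<'E'
from h import *
f=np.load("top0.npy",allow_pickle=True).item(); s=np.load("scene0.npy",allow_pickle=True).item()
c=f["image"][130:290,140:430]; save("crop_top.png",c,2.7)
c=s["image"][160:270,130:340]; save("crop_sc.png",c,3.5)
P=cloud(f); im=f["image"].astype(int)
Q=cloud(s)
# plate plane
def fit(A):
    m=A.mean(0);u,sv,vt=np.linalg.svd(A-m,full_matrices=False);n=vt[2]*np.sign(vt[2,2]);return m,n,np.abs((A-m)@n).std()
A=P[155:180,230:275].reshape(-1,3); m,n,e=fit(A); print("plate",m,n,e,"tilt",np.degrees(np.arccos(n[2])),"yawdir",np.degrees(np.arctan2(-n[1],-n[0])))
print("table z top",np.median(P[300:320,200:300,2]),"scene",np.median(Q[170:185,150:160,2]))
for (v,u) in [(177,293),(216,327),(222,374),(174,193),(188,183),(264,360)]:
    print((u,v),np.round(P[v,u],4))
E
python3 m1.py
```

```text
plate [0.5781506  0.00182074 0.06216949] [ 0.96514107 -0.05602707  0.25566322] 0.0105990071351784 tilt 75.1871126540614 yawdir 176.6776708612756
table z top -0.0009896105687386074 scene 0.07769628828823741
(293, 177) [ 0.5247 -0.1086  0.1309]
(327, 216) [ 0.4179 -0.2005  0.0852]
(374, 222) [ 0.3943 -0.331   0.0817]
(193, 174) [0.5496 0.1671 0.1265]
(183, 188) [0.5018 0.1897 0.1677]
(360, 264) [ 0.2802 -0.2789  0.0841]
```

View pics/crop_top.png

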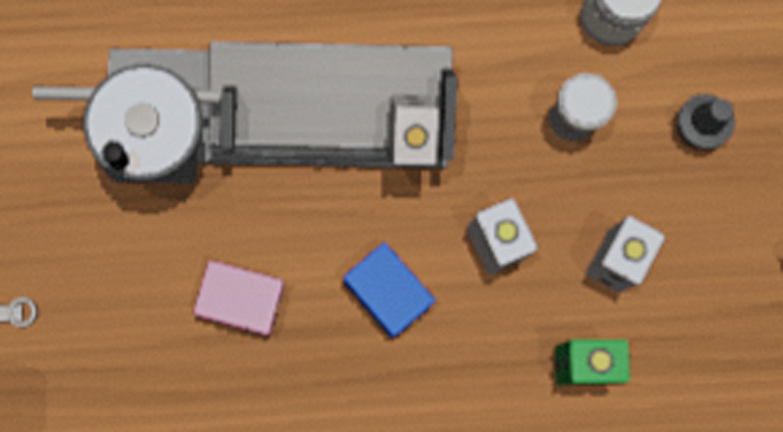

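View pics/crop_sc.png

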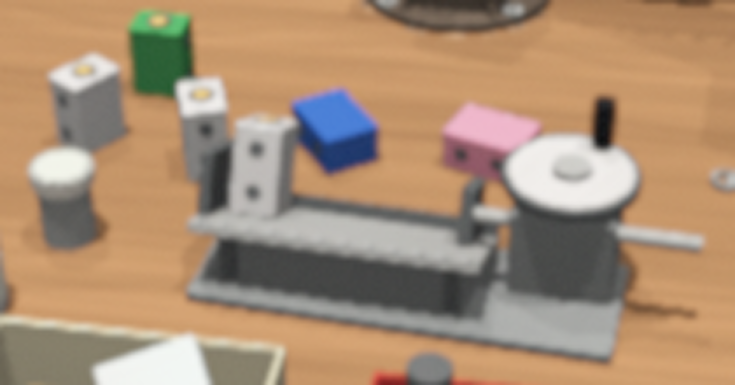

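Run:
```python
from h import *
f=np.load("top0.npy",allow_pickle=True).item();P=cloud(f)
np.set_printoptions(linewidth=250,suppress=True)
print((P[140:200:3,212:316:6,2]*1000).round().astype(int))
print((P[140:200:3,250,0]*1000).round())
```

```text
[[   1   -2   -1   -2   -1   -1   -4    2   -4    0    1   -3    5    0   -2   -5   -1   -2]
 [  -2    0    2   -2   -4   -2   -1   -1    3   -2    2   -3   -2    4   -6    5    4    0]
 [  -2   83   82   82   80   82   79   79   82   86   80   75   83   76   -2    0    1   -1]
 [  18   80   81   84   80   78   76   75   77   76   78   81   81   80   78   77    4   -2]
 [  12   75   74   69   75   75   76   75   75   76   74   77   79   80   73   73    0    2]
 [  12   68   71   71   71   68   71   67   74   70   70   69   68   74   70   79    8   -1]
 [  14   65   65   62   69   66   66   64   69   66   68   66   71   68   70   70  125   -2]
 [   8   65   71   64   63   64   65   64   62   66   63   62   62   68   65   67  125   -4]
 [  94   93  113   59   56   59   58   59   63   56   60   64   56   59   58   57  118    0]
 [ 119   84  106   56   55   56   58   55   58   55   55   51   57  105  107   59  117    2]
 [ 118   52  102   49   52   55   53   49   52   53   51   53   54  134  133   61  111    3]
 [ 123   46  104   54   43   48   53   45   49   48   46   54   63  139  126 
[... 162 characters left out ...]
 43   40   64  125  123   60   -5   -5]
 [ 120   30   88   38   35   34   38   37   41   35   39   33   60  118  122   62    4    0]
 [  25   42   47   48   45   47   46   51   47   46   45   50   51  113  117   62    0    1]
 [  22   11   11   14   15   10   10   18    9   14    8    8    8  117  112   10   -2    0]
 [  19    0   -1   -5    1    0    2   -1    2   -1    0   -1    5    6   11    5   -3    1]
 [  17    2    4    0    4    3   -4    5   -1    1    1   -1    1   -2   -4    1    2   -1]
 [   4    0   -3    2   -1    1   -1    3    3    0   -6   -2    2   -1    4 1338   -3    1]]
[682. 673. 636. 629. 620. 614. 605. 597. 588. 580. 573. 565. 556. 548. 539. 529. 527. 520. 512. 503.]
```

```bash
cat > m2.py <<'E'
from h import *
np.set_printoptions(suppress=True,precision=4)
f=np.load("top0.npy",allow_pickle=True).item();P=cloud(f)
A=P[148:180,236:282].reshape(-1,3)
for _ in range(4):
    C=np.c_[A[:,0],A[:,1],np.ones(len(A))];k=np.linalg.lstsq(C,A[:,2],rcond=None)[0];r=A[:,2]-C@k;A=A[abs(r)<0.01]
print("plate z=",k,"tilt",np.degrees(np.arctan(np.hypot(k[0],k[1]))),"yaw",np.degrees(np.arctan2(k[1],k[0])),len(A))
# lip top points: per column, max z in rows 183..190
L=[]
for u in range(226,276):
    for v in range(180,196):
        p=P[v,u]; h=p[2]-(k[0]*p[0]+k[1]*p[1]+k[2])
        if 0.009<h and p[2]<0.07: L.append(p)
L=np.array(L); y=np.polyfit(L[:,1],L[:,0],1); print("lip top x=%.4f*y+%.4f yaw %.2f z %.4f n %d"%(y[0],y[1],np.degrees(-np.arctan(y[0])),L[:,2].mean(),len(L)), "std",(L[:,0]-np.polyval(y,L[:,1])).std())
# rear edge
E=[]
for u in range(226,296):
    col=P[138:150,u]; i=np.argmax(col[:,2]>0.05); E.append((u,138+i-0.5))
E=np.array(E); zr=np.median(P[147:149,226:296,2]); R=onplane(f,E[:,0],E[:,1],0.083)
y=np.polyfit(R[:,1],R[:,0],1); print("rear x=%.4f*y+%.4f yaw %.2f std %.4f"%(y[0],y[1],np.degrees(-np.arctan(y[0])),(R[:,0]-np.polyval(y,R[:,1])).std()))
g=cv2.cvtColor(f["image"],cv2.COLOR_RGB2HSV)
save("rack_big.png",f["image"][140:205,145:320],4.5)
E
python3 m2.py
```

```text
plate z= [ 0.1263 -0.0036 -0.0136] tilt 7.203767407984694 yaw -1.6099396653428675 181Traceback (most recent call last):
  File "m2.py", line 14, in <module>
    L=np.array(L); y=np.polyfit(L[:,1],L[:,0],1); print("lip top x=%.4f*y+%.4f yaw %.2f z %.4f n %d"%(y[0],y[1],np.degrees(-np.arctan(y[0])),L[:,2].mean(),len(L)), "std",(L[:,0]-np.polyval(y,L[:,1])).std())
                                ~^^^^^
IndexError: too many indices for array: array is 1-dimensional, but 2 were indexed
```

```bash
sed -i 's/^A=P.*/A=P[148:180,236:282].reshape(-1,3);A=A[A[:,2]<0.1];A=A[A[:,2]>0.02]/' m2.py; python3 m2.py
```

```text
plate z= [ 0.4597 -0.0365 -0.2112] tilt 24.758927160913792 yaw -4.543052096223963 1466
lip top x=0.0775*y+0.5269 yaw -4.43 z 0.0460 n 146 std 0.0026702197245468138
rear x=0.0841*y+0.6397 yaw -4.81 std 0.0040
```

View pics/rack_big.png

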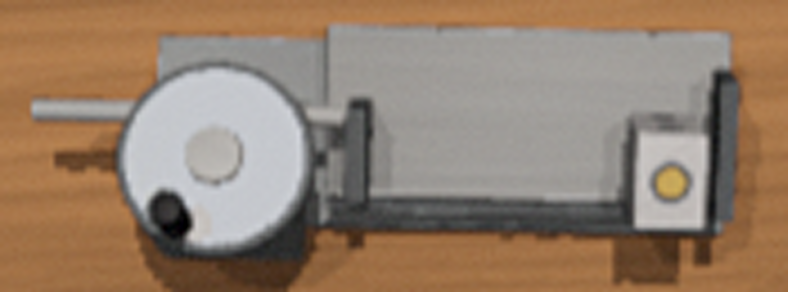

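```bash
cat > fr.py <<'E'
from h import *
np.set_printoptions(suppress=True,precision=4)
psi=np.radians(-4.6); T=np.radians(25)
ex=np.array([np.cos(psi)*np.cos(T),np.sin(psi)*np.cos(T),np.sin(T)]); ey=np.array([-np.sin(psi),np.cos(psi),0]); ez=np.cross(ex,ey)
RS=np.c_[ex,ey,ez]
def ray(f,u,v):
    fl,R,t=cam(f); x,y=slopes(f,np.array([u],float),np.array([v],float)); o=-R.T@t; d=np.array([x[0],y[0],1])@R; return o,d
def shp(f,u,v,O,h):  # shelf coords of ray hit on shelf plane z=h
    o,d=ray(f,u,v); o=RS.T@(o-O); d=RS.T@d; return o+d*(h-o[2])/d[2]
E
cat > m3.py <<'E'
from fr import *
f=np.load("top0.npy",allow_pickle=True).item();s=np.load("scene0.npy",allow_pickle=True).item();P=cloud(f)
A=P[148:180,236:282].reshape(-1,3);A=A[(A[:,2]<0.1)&(A[:,2]>0.02)]; d=np.median(A@ez); print("plate dist along ez",d)
O=ez*d
# lip/rear in shelf coordinate with reference O
c=lambda x,y:(145+(x+.5)/4.5-.5,140+(y+.5)/4.5-.5)
for nm,(x,y),h in [("rear L",(332,26),0),("rear R",(728,33),0),("lip inner L",(375,199),14),("lip inner R",(620,204),14),("lip outerL",(335,223),14),("lip outerR",(620,232),14),
  ("stop in rear",(713,74),60),("stop out rear",(738,74),60),("stop front out",(733,220),60),("push face rear",(371,100),54),("push back rear",(349,100),54),("push front face",(366,207),54),("c plug",(671,182),84),("c top",(634,128),84),("c",(707,132),84),("c",(632,227),84),("c",(707,229),84)]:
    print(nm,shp(f,*c(x,y),O,h/1e3)*1000)
E
python3 m3.py
```

```text
plate dist along ez -0.1941075344771928
rear L [608.6576 147.4997   0.    ]
rear R [ 610.2234 -108.7826    0.    ]
lip inner L [497.8807 117.6513  14.    ]
lip inner R [498.5014 -42.4378  14.    ]
lip outerL [481.1638 143.6993  14.    ]
lip outerR [479.7633 -43.1475  14.    ]
stop in rear [591.9412 -93.999   60.    ]
stop out rear [ 592.3045 -109.4672   60.    ]
stop front out [ 499.6319 -111.0826   60.    ]
push face rear [569.5738 118.3933  54.    ]
push back rear [569.2351 132.1694  54.    ]
push front face [500.9981 120.894   54.    ]
c plug [527.8526 -68.8684  84.    ]
c top [560.9838 -44.7695  84.    ]
c [559.5776 -89.5108  84.    ]
c [498.868  -45.9876  84.    ]
c [498.75   -92.4171  84.    ]
```

```bash
cat > m4.py <<'E'
from fr import *
f=np.load("top0.npy",allow_pickle=True).item();P=cloud(f); im=f["image"]
for nm,(u0,v0) in [("left",(327,216)),("right",(374,223))]:
    sub=np.zeros(im.shape[:2],bool); sub[v0-22:v0+22,u0-22:u0+22]=1
    hsv=cv2.cvtColor(im,cv2.COLOR_RGB2HSV).astype(int)
    m=sub&(P[...,2]>0.070)&(P[...,2]<0.1)&(im.min(-1)>60)
    ml=sub&(hsv[...,1]<60)&(hsv[...,2]>165)
    pl=sub&(hsv[...,1]>80)&(hsv[...,2]>140)&(P[...,2]>0.07)&(P[...,2]<.1)
    top=((ml|pl)*255).astype(np.uint8); top=cv2.morphologyEx(top,cv2.MORPH_CLOSE,np.ones((5,5)))
    cs,_=cv2.findContours(top,0,2); cc=max(cs,key=cv2.contourArea)[:,0].astype(float)
    X=onplane(f,cc[:,0],cc[:,1],0.084)[:,:2]*1000
    r=cv2.minAreaRect(X.astype(np.float32)); b=cv2.boxPoints(r)
    ys,xs=np.where(pl); pc=onplane(f,np.array([xs.mean()]),np.array([ys.mean()]),0.086)[0]*1000
    print(nm,r,"plug",pc,pl.sum(),"medz",np.median(P[m][:,2]), b.round(0).tolist())
    save("v_%s.png"%nm,cv2.merge([top]*3)[v0-25:v0+25,u0-25:u0+25],5)
save("v_both.png",im[190:250,295:400],7)
E
python3 m4.py
```

```text
left ((421.16943359375, -201.62457275390625), (60.256805419921875, 42.309635162353516), 21.642738342285156) plug [ 423.0871 -200.6365   86.    ] 37 medz 0.08355759179611551 [[385.0, -193.0], [401.0, -232.0], [457.0, -210.0], [441.0, -171.0]]
right ((393.6823425292969, -332.4578857421875), (44.0565185546875, 59.0489616394043), 56.17070388793945) plug [ 393.0028 -333.6301   86.    ] 41 medz 0.08276453035556211 [[357.0, -334.0], [406.0, -367.0], [430.0, -331.0], [381.0, -298.0]]
```

View pics/v_both.png

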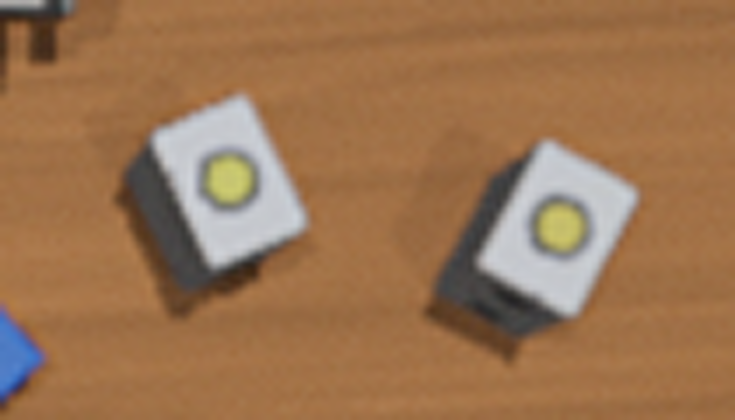

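```bash
python3 -m handwheel '[[2,-4.5,0,0.075],[2,-4.5,0,0.075],[2,-4.5,0,0.075],[2,-4.5,0,0.075],[2,-4.5,0,0.075],[2,-4.5,0,0.075],[2,-4.5,0,0.075],[2,-4.5,0,0.075],[2,-4.5,0,0.075],[2,-4.5,0,0.08],[0,-4.5,-1,0],[0,-4.5,-1,0],[0,-4.5,-1,0],[0,-4.5,-1,0],[-1,-4.5,-1,0],[-1,-4.5,-1,0],[-0.5,-4.5,-1,0],[0,-4.5,-1,0]]' 0 20
python3 - <<'E'
from h import *
f=arm.grab_frame("scene"); save("scene1.png",f["image"]); s=arm.get_state(); print(s["eef_pos"],s["ee_rot"],s["t"])
E
```

```text
t: 1.9
eef_pos: [0.4222, -0.1841, 0.3245]
ee_rot: [-3.142, -0.0, 0.378]
force: [1.7, -0.3, 0.0]
width: 0.0876
[ 0.42180226 -0.18842158  0.32263817] [-3.14103920e+00  2.73903749e-03  3.75713676e-01] 1.95
```

View pics/scene1.png

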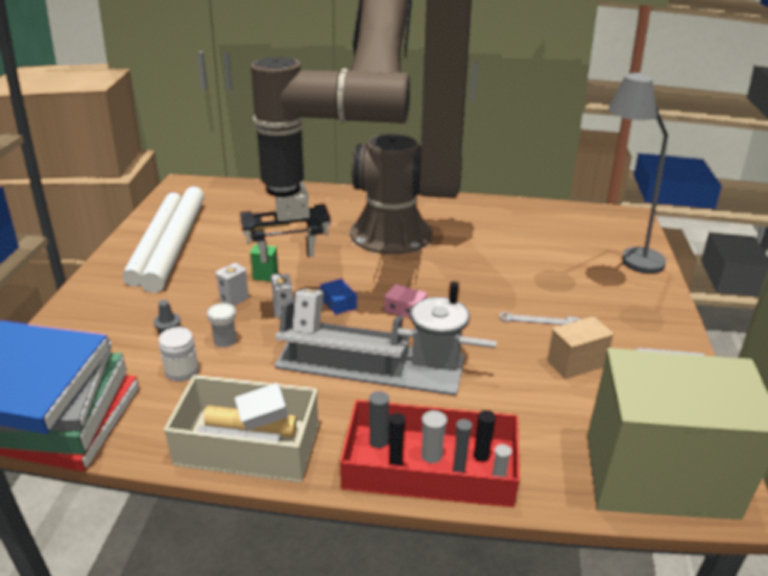

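```bash
python3 -m handwheel '[[0,-1,-2,0],[0,-0.6,-2,0],[0,0,-1,0],[0,0,0,0],[0,0,0,0]]' 0 20
python3 - <<'E'
from h import *
s=arm.get_state(); print(s["eef_pos"],s["ee_rot"],s["t"],s["force"])
E
```

```text
t: 2.45
eef_pos: [0.4237, -0.198, 0.275]
ee_rot: [3.141, 0.0, 0.379]
force: [0.0, -0.8, -0.1]
width: 0.0875
[ 0.4236883  -0.19801859  0.27504659] [3.14142593e+00 1.41776457e-04 3.78970406e-01] 2.45 [ 0.04111563 -0.82202331 -0.08392409]
```

```bash
python3 -m handwheel '[[-0.2,-0.3,-2,0],[0,0,-2,0],[0,0,-1.8,0],[0,0,0,0],[0,0,0,0]]' 0 20 && python3 -m handwheel '[[0,0,0,0],[0,0,0,0],[0,0,0,0],[0,0,0,0],[0,0,0,0],[0,0,0,0],[0,0,0,0]]' 1 20
```

```text
t: 2.95
eef_pos: [0.422, -0.2011, 0.2176]
ee_rot: [3.141, -0.001, 0.379]
force: [0.4, 0.4, 0.8]
width: 0.0876
t: 3.65
eef_pos: [0.4216, -0.2015, 0.2168]
ee_rot: [3.141, -0.0, 0.378]
force: [0.3, -1.8, 1.0]
width: 0.044
```

```bash
cat > tgt.py <<'E'
from fr import *
import sys
d=-0.1941; X0=0.498; Y0=-0.096
O=RS@np.array([X0,Y0,d]); h=0.058
if __name__=="__main__":
  print("O",O)
  up=np.array([0,0,1]); hx=np.array([np.cos(psi),np.sin(psi),0])
  for y in (0.0005,0.071):
    base=lambda s:RS@np.array([X0+s,y,d])
    def pad(s,th): # +x bottom edge at s, body rotated th from upright
        return base(s)+hx*(-0.03*np.cos(th)-h*np.sin(th))+up*(-0.03*np.sin(th)+h*np.cos(th))+up*0.159
    for s,th in [(.075,0),(.075,12.5),(.075,25),(.060,25)]: print(y,s,th,pad(s,np.radians(th)))
E
python3 tgt.py
```

```text
O [ 0.524  -0.1385  0.0345]
0.0005 0.075 0 [ 0.5695 -0.0453  0.2832]
0.0005 0.075 12.5 [ 0.5577 -0.0444  0.2754]
0.0005 0.075 25 [ 0.5479 -0.0436  0.2651]
0.0005 0.06 25 [ 0.5344 -0.0425  0.2588]
0.071 0.075 0 [0.5752 0.025  0.2832]
0.071 0.075 12.5 [0.5634 0.0259 0.2754]
0.071 0.075 25 [0.5536 0.0267 0.2651]
0.071 0.06 25 [0.54   0.0278 0.2588]
```

```bash
python3 -m handwheel '[[0,0,2,0],[0,0,4,0],[0,0,4,0],[0,0,4,0],[2,2,2,-0.05],[2.5,2.5,0.5,-0.08],[2.5,2.5,0,-0.08],[2.5,2.5,0,-0.08],[2.5,2.5,0,-0.08],[1.8,2,0,-0.088],[1,1.5,0,0],[0,0.1,0,0],[0,0,0,0],[0,0,0,0],[0,0,0,0]]'
python3 - <<'E'
from h import *
s=arm.get_state(); print(s["eef_pos"],s["ee_rot"],s["t"],s["force"],s["width"])
for n in("scene","top"):
    f=arm.grab_frame(n); save(n+"2.png",f["image"][100:280,130:400],2.9)
E
```

```text
t: 5.15
eef_pos: [0.5687, -0.0461, 0.3817]
ee_rot: [-3.142, 0.0, -0.08]
force: [-0.1, 0.2, -5.8]
width: 0.044
[ 0.56873896 -0.04605552  0.3816896 ] [-3.14158358e+00  2.92383006e-04 -8.00319559e-02] 5.15 [-0.1223248   0.23720588 -5.84969458] 0.04395773702006184
```

View pics/scene2.png

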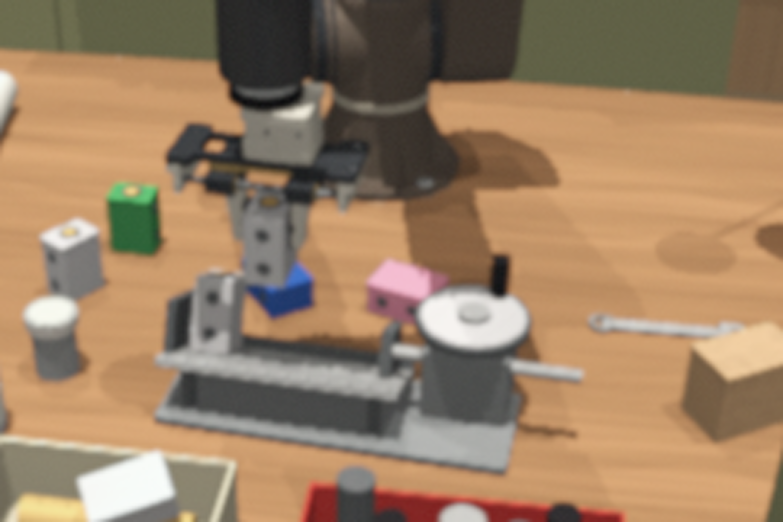

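View pics/top2.png

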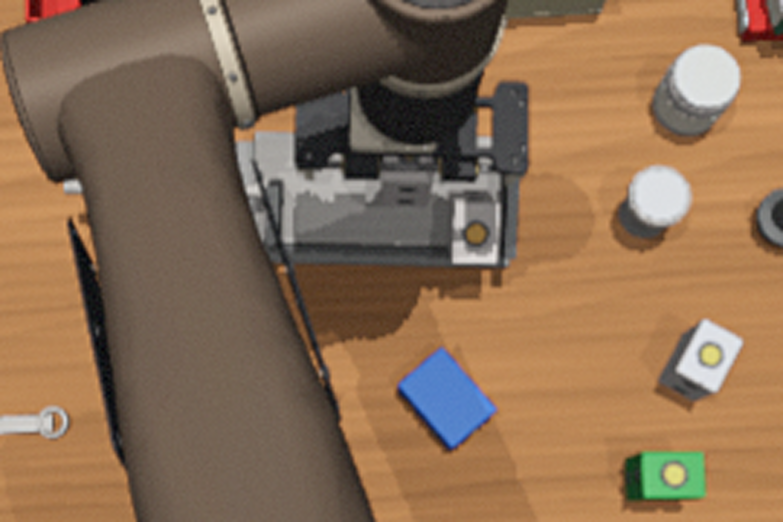

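```bash
python3 -m handwheel '[[0.1,0.1,-3,0],[0,0,-3,0],[0,0,-2,0],[0,0,-0.7,0],[0,0,0,0],[0,0,0,0]]' && python3 -m handwheel '[[0,0,-0.4,0],[0,0,-0.4,0],[0,0,-0.2,0],[0,0,0,0]]'
```

```text
t: 5.85
eef_pos: [0.571, -0.0444, 0.2959]
ee_rot: [-3.142, -0.002, -0.08]
force: [0.8, 0.5, -4.5]
width: 0.0442
t: 6.25
eef_pos: [0.5702, -0.0444, 0.2844]
ee_rot: [3.141, 0.0, -0.08]
force: [0.3, 0.6, -5.8]
width: 0.0442
```

Run:
```python
from h import *
f=arm.grab_frame("scene"); save("scene3.png",f["image"][150:270,150:340],4)
```

```text
(no output)
```

View pics/scene3.png

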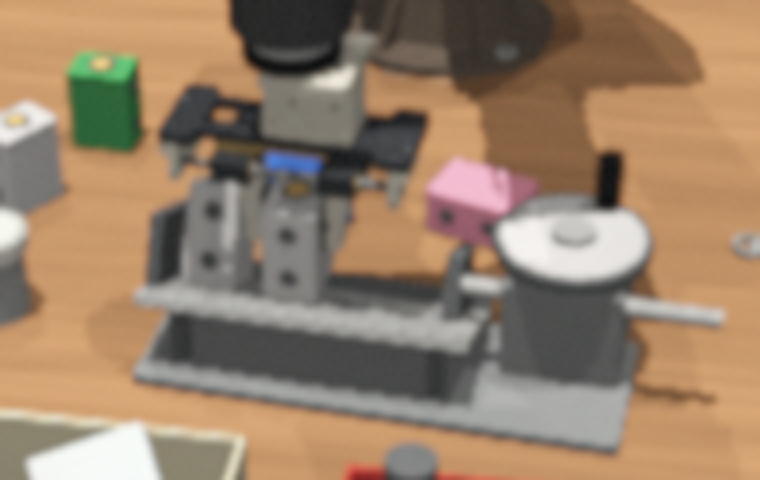

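```bash
for i in 1; do python3 -m handwheel '[[0,0,-0.2,0],[0,0,0,0]]'; python3 -m handwheel '[[0,0,-0.2,0],[0,0,0,0]]';  done
```

```text
t: 6.5
eef_pos: [0.5706, -0.0443, 0.283]
ee_rot: [-3.142, -0.001, -0.08]
force: [-0.4, 1.2, -4.6]
width: 0.044
t: 6.7
eef_pos: [0.5706, -0.0444, 0.2827]
ee_rot: [3.141, -0.002, -0.079]
force: [-6.2, 1.4, 10.2]
width: 0.0436
```

```bash
python3 -m handwheel '[[-0.3,0.02,-0.05],[0,0,0]]' 2>&1 | tail -1; python3 -m handwheel '[[-0.2,0.02,-0.05,0],[-0.2,0.02,-0.1,0],[0,0,0,0]]'; python3 -m handwheel '[[-0.2,0.02,-0.15,0],[-0.2,0.01,-0.15,0],[0,0,0,0]]'
```

```text
invalid input
t: 7.0
eef_pos: [0.5675, -0.0441, 0.2814]
ee_rot: [-3.141, -0.005, -0.079]
force: [-1.3, -0.4, 6.9]
width: 0.0441
t: 7.3
eef_pos: [0.5631, -0.0438, 0.2782]
ee_rot: [-3.142, -0.004, -0.079]
force: [-2.6, -1.1, 8.1]
width: 0.0441
```

```bash
python3 -m handwheel '[[-0.2,0.02,-0.16,0],[-0.2,0.01,-0.16,0],[0,0,0,0]]'
python3 - <<'E'
from h import *
f=arm.grab_frame("scene"); save("scene4.png",f["image"][150:270,150:340],4)
E
```

```text
t: 7.6
eef_pos: [0.5589, -0.0434, 0.2748]
ee_rot: [-3.141, -0.003, -0.079]
force: [-4.2, 0.1, 7.5]
width: 0.0441
```

View pics/scene4.png

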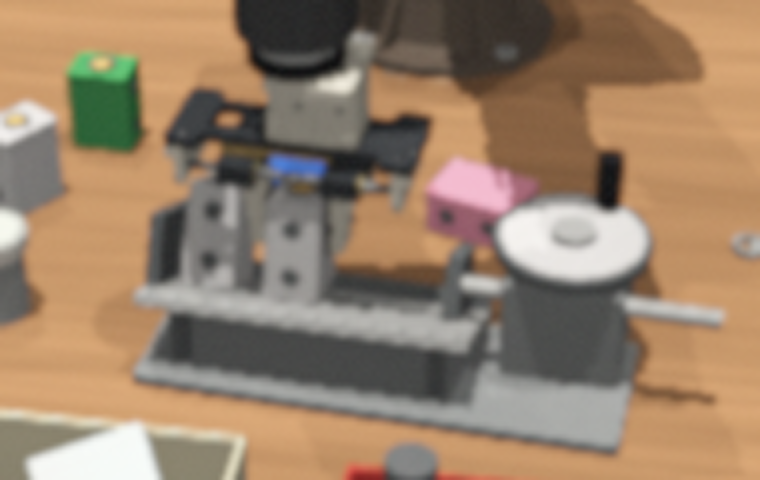

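```bash
python3 -m handwheel '[[-0.2,0.02,-0.19,0],[-0.2,0.01,-0.19,0],[0,0,0,0]]'; python3 -m handwheel '[[-0.2,0.02,-0.2,0],[-0.2,0.01,-0.2,0],[0,0,0,0]]';  python3 -m handwheel '[[-0.2,0.02,-0.2,0],[0,0,0,0]]'
```

```text
t: 7.95
eef_pos: [0.5547, -0.0431, 0.2706]
ee_rot: [-3.141, -0.002, -0.079]
force: [-3.5, 0.7, 4.6]
width: 0.0439
t: 8.25
eef_pos: [0.5507, -0.0428, 0.2663]
ee_rot: [-3.141, -0.002, -0.079]
force: [-3.7, 0.1, 5.4]
width: 0.044
t: 8.45
eef_pos: [0.5487, -0.0426, 0.2639]
ee_rot: [-3.141, -0.001, -0.079]
force: [-2.5, 0.5, 4.8]
width: 0.044
```

Now slide down the slope toward the lip.

```bash
python3 -m handwheel '[[-0.2,0.02,-0.11,0],[-0.2,0.01,-0.1,0],[0,0,0,0]]'; python3 -m handwheel '[[-0.2,0.02,-0.1,0],[-0.2,0.01,-0.1,0],[0,0,0,0]]';  python3 -m handwheel '[[-0.2,0.02,-0.1,0],[-0.1,0,-0.05,0],[0,0,0,0]]'
python3 - <<'E'
from h import *
f=arm.grab_frame("scene"); save("scene5.png",f["image"][150:270,150:340],4)
E
```

```text
t: 8.75
eef_pos: [0.5446, -0.0422, 0.2613]
ee_rot: [-3.141, -0.001, -0.08]
force: [0.3, -0.3, 4.2]
width: 0.0443
t: 9.05
eef_pos: [0.5405, -0.0419, 0.2594]
ee_rot: [-3.141, -0.001, -0.08]
force: [-1.1, 0.6, 5.1]
width: 0.044
t: 9.35
eef_pos: [0.5378, -0.0416, 0.2581]
ee_rot: [-3.141, -0.001, -0.079]
force: [-0.4, 0.8, 7.0]
width: 0.0436
```

View pics/scene5.png

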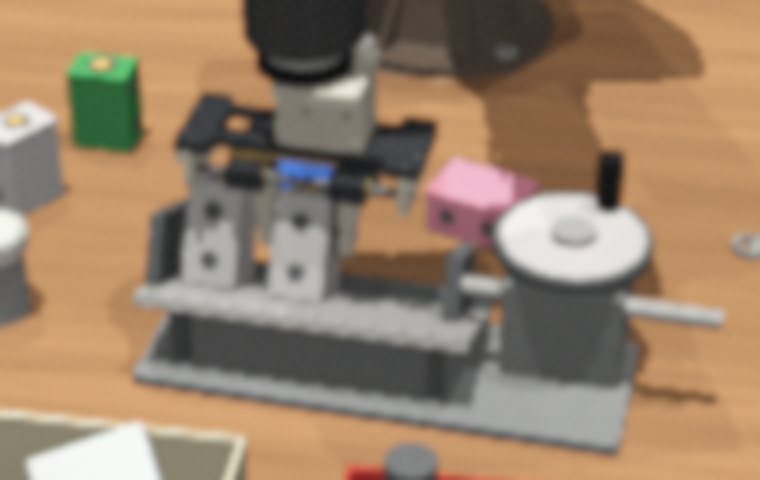

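```bash
python3 -m handwheel '[[-0.15,0.01,-0.04,0],[-0.1,0.01,-0.03,0],[0,0,0,0]]'; python3 -m handwheel '[[-0.1,0.01,-0.03,0],[0,0,0,0]]';python3 -m handwheel '[[-0.1,0.01,-0.03,0],[0,0,0,0]]'; python3 -m handwheel '[[-0.1,0.01,-0.03,0],[0,0,0,0]]'
```

```text
t: 9.7
eef_pos: [0.535, -0.0415, 0.2568]
ee_rot: [-3.142, -0.001, -0.08]
force: [1.7, -1.0, 2.0]
width: 0.0442
t: 9.9
eef_pos: [0.5347, -0.0414, 0.2568]
ee_rot: [-3.142, -0.002, -0.079]
force: [5.3, -1.4, 1.3]
width: 0.044
t: 10.1
eef_pos: [0.5342, -0.0414, 0.2568]
ee_rot: [-3.141, -0.003, -0.079]
force: [6.6, -3.0, -0.2]
width: 0.0437
t: 10.3
eef_pos: [0.5335, -0.0413, 0.2569]
ee_rot: [-3.141, -0.004, -0.079]
force: [7.8, -2.7, 1.8]
width: 0.0437
```

```bash
python3 -m handwheel '[[0.15,0,-0.1,0],[0,0,-0.1,0],[0,0,0,0]]'
python3 - <<'E'
from h import *
f=arm.grab_frame("scene"); save("scene6.png",f["image"][185:250,180:260],9); np.save("s6.npy",f,allow_pickle=True)
E
```

```text
t: 10.6
eef_pos: [0.5345, -0.0413, 0.2564]
ee_rot: [3.141, -0.004, -0.078]
force: [-1.9, -2.0, 20.9]
width: 0.0441
```

View pics/scene6.png

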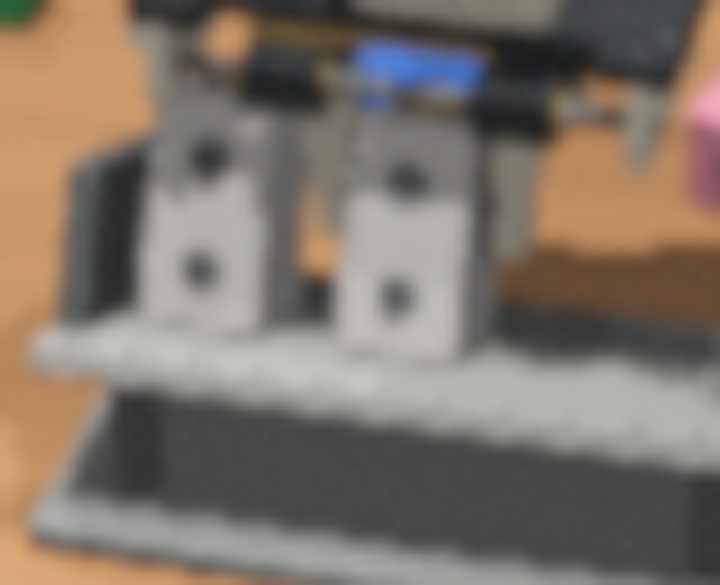

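```bash
python3 -m handwheel '[[0,0,0.15,0],[0,0,0,0]]'; python3 -m handwheel '[[0,0,0,0],[0,0,0,0],[0,0,0,0]]' 0.43;  python3 -m handwheel '[[0,0,0.5,0],[0,0,1,0],[0,0,2,0],[0,0,3,0],[0,0,4,0]]'
python3 - <<'E'
from h import *
f=arm.grab_frame("scene"); save("scene7.png",f["image"][150:270,150:340],4)
E
```

```text
t: 10.85
eef_pos: [0.5344, -0.0413, 0.2564]
ee_rot: [-3.141, -0.003, -0.079]
force: [4.0, -1.2, 7.0]
width: 0.0436
t: 11.15
eef_pos: [0.5326, -0.0414, 0.2547]
ee_rot: [3.141, 0.002, -0.08]
force: [-0.1, 0.4, 0.6]
width: 0.0503
t: 11.65
eef_pos: [0.5327, -0.0414, 0.361]
ee_rot: [3.141, 0.003, -0.08]
force: [0.7, 0.7, -0.2]
width: 0.0497
```

View pics/scene7.png

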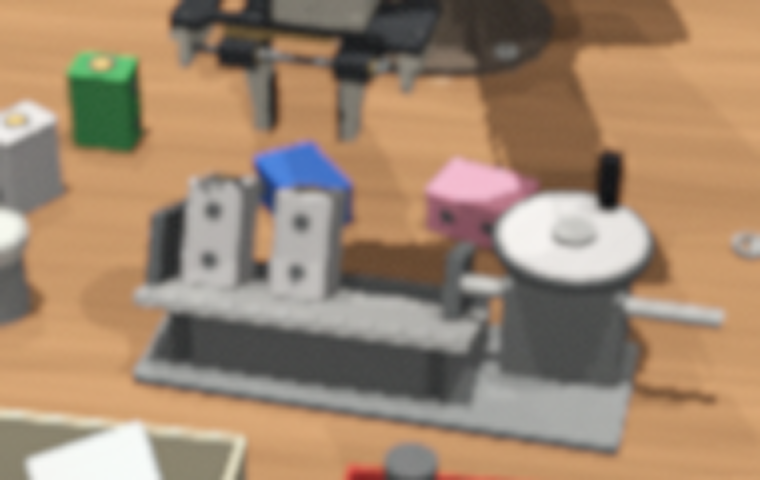

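```bash
python3 -m handwheel '[[-1,-3,1,-0.06],[-1.5,-4,0,-0.07],[-1.5,-4,0,-0.07],[-2,-4,0,-0.07],[-2,-4,0,-0.08],[-2,-4,-2,-0.08],[-2,-3,-2,-0.08],[-1.5,-2.5,-2,0],[-0.4,-0.7,-1,0],[0,0,0,0],[0,0,0,0]]' 0 20
python3 - <<'E'
from h import *
f=arm.grab_frame("top"); save("top3.png",f["image"][100:280,130:400],2.9);np.save("top3.npy",f,allow_pickle=True)
E
```

```text
t: 12.8
eef_pos: [0.395, -0.3331, 0.3013]
ee_rot: [3.142, -0.001, -0.59]
force: [1.0, -0.1, 0.4]
width: 0.0877
```

View pics/top3.png

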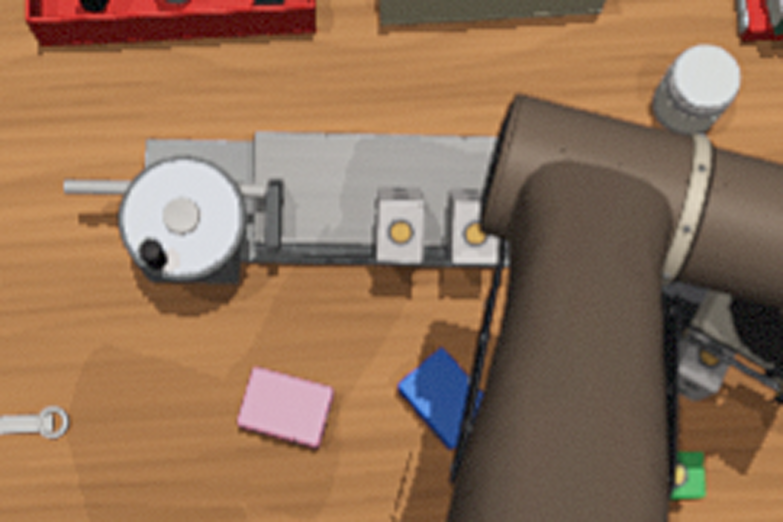

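```bash
python3 -m handwheel '[[-0.1,0,-3,0],[0,0,-3,0],[0,0,-2.4,0],[0,0,0,0],[0,0,0,0]]' 0 20 && python3 -m handwheel '[[0,0,0,0],[0,0,0,0],[0,0,0,0],[0,0,0,0],[0,0,0,0],[0,0,0,0],[0,0,0,0]]' 1 20
python3 - <<'E'
from tgt import *
f=np.load("top3.npy",allow_pickle=True).item()
c=lambda x,y:(130+(x+.5)/2.9-.5,100+(y+.5)/2.9-.5)
for nm,(x,y),h in [("A plug",(400,232),86),("c plug",(475,233),86),("pusher face rear",(284,181),54)]: print(nm,shp(f,*c(x,y),O,h/1e3)*1e3)
for nm,(x,y),z in [("hub",(182,215),.128),("crank top",(151,250),.170)]: print(nm,onplane(f,*[np.array([q]) for q in c(x,y)],z))
P=cloud(f)
for (x,y) in [(182,215),(215,240),(190,180),(151,248)]:
    u,v=map(int,np.round(c(x,y))); print(x,y,np.median(P[v-1:v+2,u-1:u+2,2]))
E
```

```text
t: 13.35
eef_pos: [0.3944, -0.3329, 0.2175]
ee_rot: [3.141, -0.001, -0.588]
force: [0.5, -1.0, 0.3]
width: 0.0881
t: 14.05
eef_pos: [0.3934, -0.3333, 0.2165]
ee_rot: [3.142, -0.0, -0.59]
force: [0.5, 0.5, 1.9]
width: 0.0441
A plug [29.5613 99.5832 86.    ]
c plug [30.3419 28.0231 86.    ]
pusher face rear [ 70.8934 212.8418  54.    ]
hub [[0.5499 0.1684 0.128 ]]
crank top [[0.5072 0.1926 0.17  ]]
182 215 0.12793207525901523
215 240 0.12097227576684792
190 180 0.11976011886236637
151 248 0.17077604441340355
```

```bash
python3 -m handwheel '[[0,0,2,0],[0,0,4,0],[0,0,4,0],[0,0,4,0],[1,1.5,2.4,0.03],[2,4,0,0.06],[2,4,0,0.06],[2,4,0,0.06],[2,4,0,0.06],[2,4,0,0.06],[2,4,0,0.06],[2,4,0,0.06],[2,3.5,0,0.06],[1,2,0,0],[0.2,0.8,0,0],[0,0,0,0],[0,0,0,0],[0,0,0,0]]'
```

```text
t: 15.85
eef_pos: [0.5748, 0.0236, 0.3804]
ee_rot: [3.141, 0.0, -0.081]
force: [-0.5, 0.5, -3.9]
width: 0.0437
```

```bash
python3 -m handwheel '[[0,0.1,-3,0],[0,0,-3,0],[0,0,-2,0],[0,0,-0.7,0],[0,0,0,0],[0,0,0,0]]' && python3 -m handwheel '[[0,0,-0.4,0],[0,0,-0.4,0],[0,0,0,0]]'
python3 - <<'E'
from h import *
f=arm.grab_frame("scene"); save("scene8.png",f["image"][150:270,150:340],4)
E
```

```text
t: 16.45
eef_pos: [0.5759, 0.0254, 0.2947]
ee_rot: [-3.141, -0.002, -0.08]
force: [-0.1, 0.4, -3.4]
width: 0.0439
t: 16.75
eef_pos: [0.5752, 0.0257, 0.2853]
ee_rot: [-3.142, 0.0, -0.08]
force: [1.4, 0.4, -4.1]
width: 0.044
```

View pics/scene8.png

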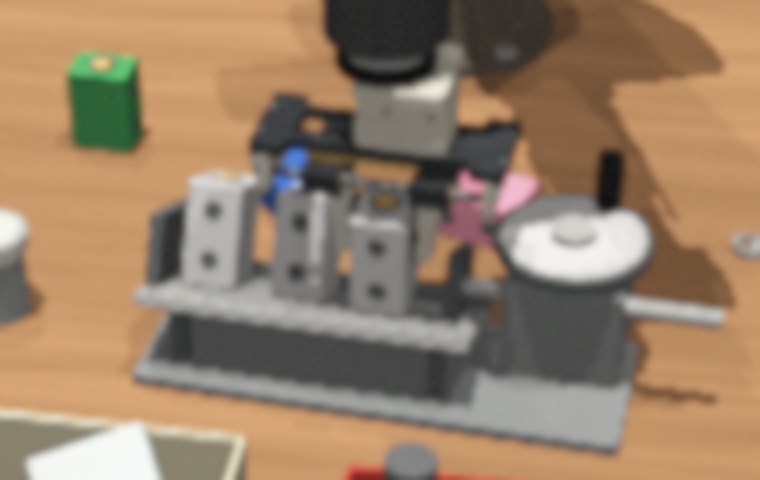

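```bash
python3 -m handwheel '[[0,0,-0.2,0],[0,0,0,0]]'; python3 -m handwheel '[[0,0,-0.2,0],[0,0,0,0]]'
```

```text
t: 17.0
eef_pos: [0.5756, 0.0258, 0.2838]
ee_rot: [-3.142, -0.001, -0.08]
force: [-0.0, -0.1, -2.6]
width: 0.0438
t: 17.2
eef_pos: [0.5756, 0.0259, 0.2834]
ee_rot: [-3.141, -0.002, -0.079]
force: [-6.6, 2.3, 10.2]
width: 0.0439
```

Same contact as before, so I'll repeat the tilt-and-slide.

```bash
python3 -m handwheel '[[-0.2,0.02,-0.05,0],[-0.2,0.02,-0.1,0],[0,0,0,0]]'; python3 -m handwheel '[[-0.2,0.02,-0.15,0],[-0.2,0.01,-0.15,0],[0,0,0,0]]';  python3 -m handwheel '[[-0.2,0.02,-0.16,0],[-0.2,0.01,-0.16,0],[0,0,0,0]]';  python3 -m handwheel '[[-0.2,0.02,-0.19,0],[-0.2,0.01,-0.19,0],[0,0,0,0]]'; python3 -m handwheel '[[-0.2,0.02,-0.2,0],[-0.2,0.01,-0.2,0],[0,0,0,0]]';  python3 -m handwheel '[[-0.2,0.02,-0.2,0],[0,0,0,0]]'
```

```text
t: 17.5
eef_pos: [0.5724, 0.0263, 0.282]
ee_rot: [-3.141, -0.004, -0.079]
force: [-0.8, -0.4, 7.7]
width: 0.0442
t: 17.8
eef_pos: [0.5682, 0.0266, 0.2789]
ee_rot: [-3.141, -0.004, -0.079]
force: [-2.3, -0.4, 7.7]
width: 0.0442
t: 18.1
eef_pos: [0.5641, 0.027, 0.2755]
ee_rot: [-3.141, -0.003, -0.079]
force: [-1.9, 0.3, 6.2]
width: 0.0437
t: 18.4
eef_pos: [0.5599, 0.0273, 0.2714]
ee_rot: [-3.141, -0.003, -0.079]
force: [-2.4, 0.8, 5.5]
width: 0.044
t: 18.7
eef_pos: [0.5559, 0.0276, 0.2672]
ee_rot: [-3.141, -0.003, -0.079]
force: [-2.5, 1.3, 4.6]
width: 0.044
t: 18.9
eef_pos: [0.5539, 0.0278, 0.2647]
ee_rot: [-3.141, -0.002, -0.079]
force: [-0.5, 1.8, 4.2]
width: 0.044
```

```bash
python3 -m handwheel '[[-0.2,0.02,-0.11,0],[-0.2,0.01,-0.1,0],[0,0,0,0]]'; python3 -m handwheel '[[-0.2,0.02,-0.1,0],[-0.2,0.01,-0.1,0],[0,0,0,0]]';  python3 -m handwheel '[[-0.2,0.02,-0.1,0],[-0.1,0,-0.05,0],[0,0,0,0]]';  python3 -m handwheel '[[-0.15,0.01,-0.04,0],[-0.1,0.01,-0.03,0],[0,0,0,0]]'; python3 -m handwheel '[[-0.1,0.01,-0.03,0],[0,0,0,0]]';python3 -m handwheel '[[-0.1,0.01,-0.03,0],[0,0,0,0]]'
```

```text
t: 19.2
eef_pos: [0.5492, 0.0279, 0.2618]
ee_rot: [-3.142, -0.0, -0.08]
force: [-0.5, 0.3, 3.7]
width: 0.0439
t: 19.5
eef_pos: [0.545, 0.0281, 0.2596]
ee_rot: [3.141, 0.001, -0.08]
force: [-0.8, 0.6, 2.2]
width: 0.0436
t: 19.8
eef_pos: [0.5422, 0.0283, 0.2582]
ee_rot: [3.142, 0.0, -0.08]
force: [-0.1, 0.6, 2.8]
width: 0.044
t: 20.1
eef_pos: [0.539, 0.0283, 0.2568]
ee_rot: [3.141, 0.002, -0.08]
force: [-1.1, -0.7, -3.4]
width: 0.044
t: 20.3
eef_pos: [0.5386, 0.0285, 0.2569]
ee_rot: [3.141, 0.001, -0.08]
force: [0.4, -0.9, -3.6]
width: 0.0439
t: 20.5
eef_pos: [0.5381, 0.0288, 0.2572]
ee_rot: [-3.141, -0.001, -0.08]
force: [1.4, -0.1, -3.5]
width: 0.0437
```

Run:
```python
from h import *
f=arm.grab_frame("scene"); save("scene9.png",f["image"][185:260,180:280],7.5)
print(arm.get_state()["force"],arm.get_state()["eef_pos"])
```

```text
[ 1.7758046  -0.10415047 -4.23491394] [0.53810881 0.0287923  0.25717763]
```

View pics/scene9.png

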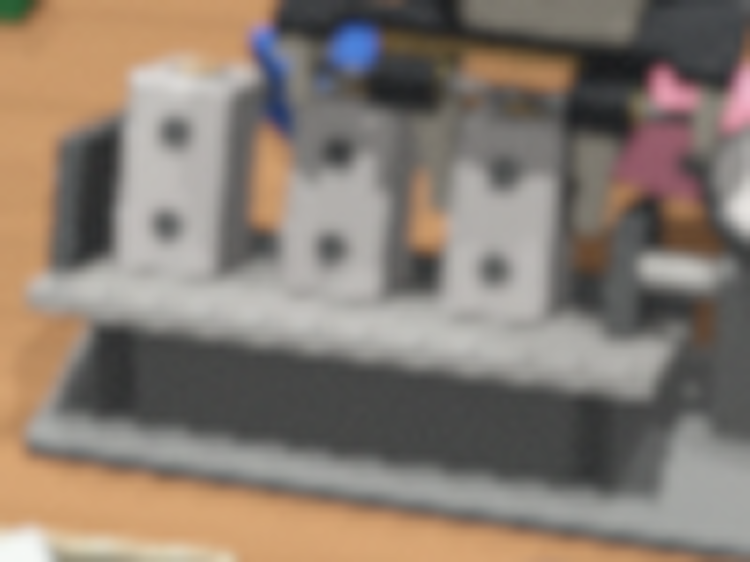

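```bash
python3 -m handwheel '[[0.15,0,-0.1,0],[0,0,0,0],[0,0,0,0]]'; python3 -m handwheel '[[0,0,-0.1,0],[0,0,0,0],[0,0,0,0]]'
```

```text
t: 20.85
eef_pos: [0.5388, 0.0287, 0.2562]
ee_rot: [3.141, 0.001, -0.08]
force: [-5.8, 1.3, 3.2]
width: 0.0441
t: 21.15
eef_pos: [0.5385, 0.0287, 0.2555]
ee_rot: [3.141, 0.002, -0.08]
force: [-7.9, 2.5, 8.1]
width: 0.0438
```

```bash
python3 -m handwheel '[[-0.15,0,0,0],[0,0,0,0],[0,0,0,0]]'; python3 -m handwheel '[[-0.1,0,-0.05,0],[0,0,0,0],[0,0,0,0]]'
```

```text
t: 21.45
eef_pos: [0.538, 0.0288, 0.2554]
ee_rot: [-3.141, -0.001, -0.08]
force: [-2.0, 1.3, 4.3]
width: 0.0438
t: 21.75
eef_pos: [0.5377, 0.0288, 0.2554]
ee_rot: [-3.141, -0.002, -0.079]
force: [0.1, -1.0, 5.3]
width: 0.0444
```

```bash
python3 -m handwheel '[[0,0,-0.15,0],[0,0,0,0],[0,0,0,0]]';  python3 - <<'E'
from h import *
f=arm.grab_frame("scene"); save("scene10.png",f["image"][185:260,180:280],7.5)
E
```

```text
t: 22.05
eef_pos: [0.5378, 0.0288, 0.2552]
ee_rot: [-3.141, -0.003, -0.079]
force: [-4.4, 0.8, 17.6]
width: 0.0434
```

View pics/scene10.png

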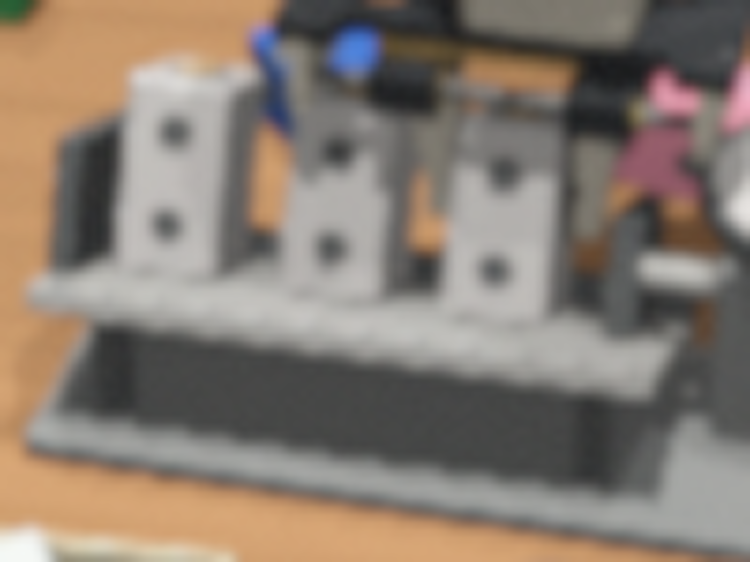

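```bash
python3 -m handwheel '[[0,0,0.12,0],[0,0,0,0]]'; python3 -m handwheel '[[0,0,0,0],[0,0,0,0],[0,0,0,0]]' 0.43;  python3 -m handwheel '[[0,0,0.5,0],[0,0,1,0],[0,0,2,0],[0,0,3,0],[0,0,4,0],[0,0,4,0],[-5,-5,0,0],[-5,-5,0,0],[-4,-5,0,0],[0,-5,0,0],[0,-5,0,0],[0,0,0,0]]'
python3 - <<'E'
from tgt import *
f=arm.grab_frame("scene"); save("scene11.png",f["image"][185:260,180:280],7.5)
f=arm.grab_frame("top"); save("top11.png",f["image"][130:205,145:325],4.3);np.save("top11.npy",f,allow_pickle=True)
E
```

```text
t: 22.3
eef_pos: [0.5378, 0.0288, 0.2552]
ee_rot: [-3.141, -0.003, -0.079]
force: [1.5, -1.4, 7.3]
width: 0.0441
t: 22.6
eef_pos: [0.5367, 0.0287, 0.2538]
ee_rot: [3.141, 0.001, -0.08]
force: [-0.6, -0.5, -0.8]
width: 0.05
t: 23.8
eef_pos: [0.4338, -0.1856, 0.4003]
ee_rot: [3.141, -0.001, -0.086]
force: [-0.2, 0.3, -0.9]
width: 0.0499
```

View pics/scene11.png

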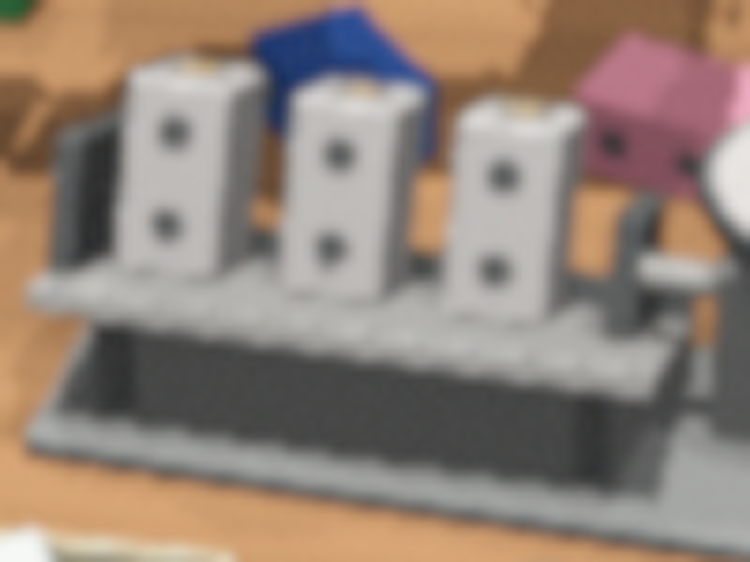

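View pics/top11.png

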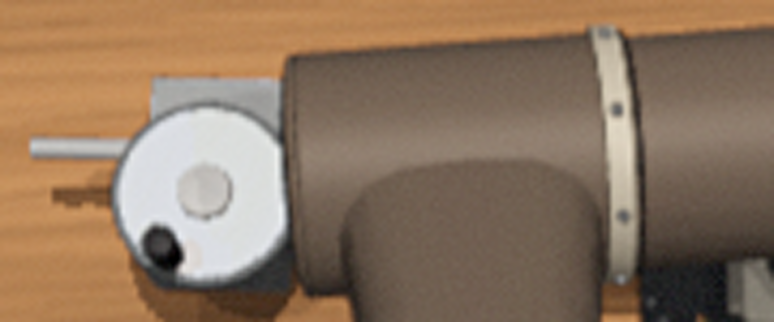

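```bash
python3 -m handwheel '[[0.5,4,0,0],[0.5,4,0,0],[0.5,4,0,0],[0.5,4,0,0],[0.5,4,0,0],[1,4,0,0],[1,4,0,0],[1,4,0,0],[1,3,0,0],[0.8,2.5,0,0],[0,0.3,0,0],[0,0,0,0],[0,0,0,0]]' 0.3 20
python3 - <<'E'
from tgt import *
f=np.load("top11.npy",allow_pickle=True).item(); im=f["image"]
g=cv2.cvtColor(im,cv2.COLOR_RGB2HSV)
sub=np.zeros(im.shape[:2],bool); sub[150:200,168:212]=1
k=sub&(im.max(-1)<45); n,l,st,ce=cv2.connectedComponentsWithStats(k.astype(np.uint8)); print(st[1:],ce[1:])
for z in (.145,.17): print(z,[onplane(f,np.array([c[0]]),np.array([c[1]]),z)[0] for c in ce[1:]])
E
```

```text
t: 25.2
eef_pos: [0.5072, 0.1972, 0.3994]
ee_rot: [3.142, 0.0, -0.079]
force: [-0.1, -0.6, 0.2]
width: 0.0617
[[180 186   7   7  26]
 [211 187   1   1   1]
 [211 190   1   1   1]
 [202 195   2   1   2]] [[183.5    189.6538]
 [211.     187.    ]
 [211.     190.    ]
 [202.5    195.    ]]
0.145 [array([0.5024, 0.1917, 0.145 ]), array([0.5057, 0.1172, 0.145 ]), array([0.4973, 0.1175, 0.145 ]), array([0.4848, 0.1409, 0.145 ])]
0.17 [array([0.4967, 0.1882, 0.17  ]), array([0.4999, 0.1152, 0.17  ]), array([0.4917, 0.1155, 0.17  ]), array([0.4794, 0.1384, 0.17  ])]
```

Run:
```python
from tgt import *
f=np.load("top11.npy",allow_pickle=True).item()
a=lambda x:np.array([x])
c=lambda x,y:(145+(x+.5)/4.3-.5,130+(y+.5)/4.3-.5)
C=onplane(f,*map(a,c(160,243)),.1708)[0]; H=onplane(f,*map(a,c(204,190)),.128)[0]
W=onplane(f,*map(a,c(201,195)),.120)[0]
print(C,H,W,np.hypot(*(C-H)[:2]),np.hypot(*(C-W)[:2]))
g=arm.grab_frame("scene"); save("sc12.png",g["image"][140:270,220:370],5); np.save("s12.npy",g,allow_pickle=True)
print(arm.get_state()["eef_pos"])
p=proj(g,np.array([[*C[:2],.1708],[*C[:2],.1208]])); print((p-[220,140])*5)
```

```text
[0.5064 0.1923 0.1708] [0.5499 0.1695 0.128 ] [0.5488 0.1725 0.12  ] 0.04917330237455511 0.04683821450330285
[0.5073 0.1968 0.3995]
[[412.5271 238.0394]
 [407.193  305.1053]]
```

View pics/sc12.png

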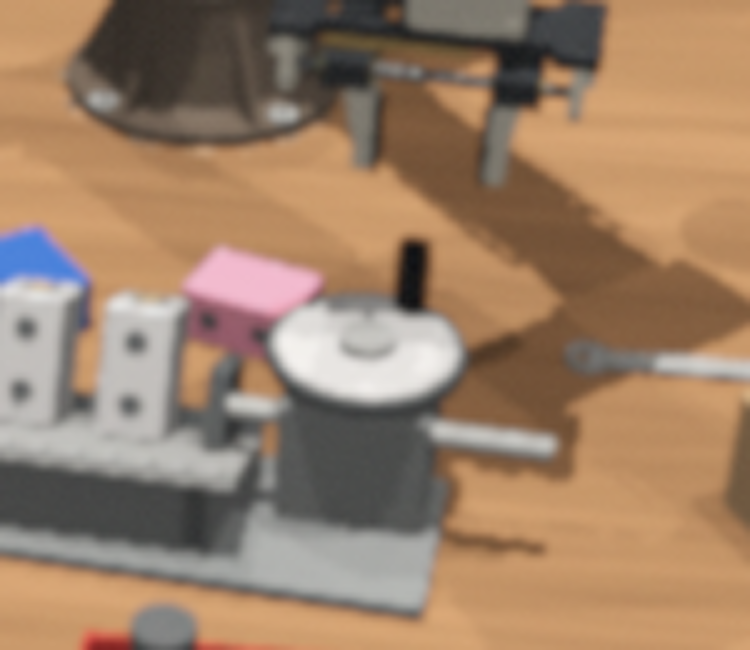

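```bash
python3 -m handwheel '[[0,-0.48,-2,0],[-0.05,0,-3,0],[0,0,-2.5,0],[0,0,-1.2,0],[0,0,0,0],[0,0,0,0]]' && python3 -m handwheel '[[0,0,0,0],[0,0,0,0],[0,0,0,0],[0,0,0,0],[0,0,0,0],[0,0,0,0]]' 1 20
python3 - <<'E'
from tgt import *
g=arm.grab_frame("scene"); save("sc13.png",g["image"][140:270,220:370],5)
E
```

```text
t: 25.85
eef_pos: [0.5078, 0.1921, 0.3133]
ee_rot: [-3.141, -0.001, -0.08]
force: [-0.0, -0.2, -0.0]
width: 0.0613
t: 26.45
eef_pos: [0.5074, 0.1922, 0.3124]
ee_rot: [-3.141, -0.0, -0.08]
force: [-0.2, 2.1, 1.5]
width: 0.0216
```

View pics/sc13.png

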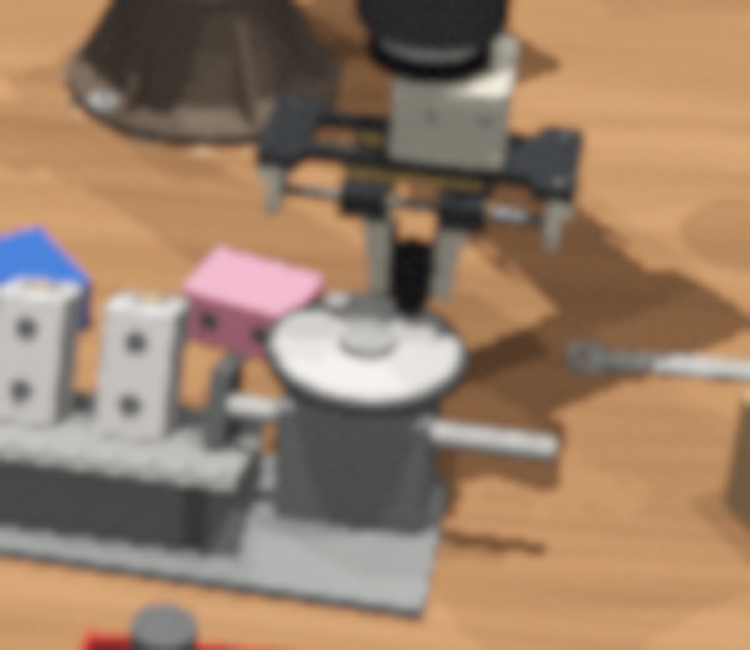

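Run:
```python
import numpy as np
th0=np.arctan2(.1923-.1693,.5068-.5495); print(th0)
t=th0-np.arange(0,3.76,.15); p=np.c_[np.cos(t),np.sin(t)]*4.8
for i,d in enumerate(np.diff(p,axis=0)): print(i+1,"[%.2f,%.2f,0,0]"%tuple(d),end=" ")
```

```text
2.647511639370184
1 [0.39,0.61,0,0] 2 [0.47,0.54,0,0] 3 [0.55,0.46,0,0] 4 [0.61,0.38,0,0] 5 [0.66,0.28,0,0] 6 [0.70,0.18,0,0] 7 [0.72,0.07,0,0] 8 [0.72,-0.03,0,0] 9 [0.71,-0.14,0,0] 10 [0.68,-0.25,0,0] 11 [0.63,-0.34,0,0] 12 [0.57,-0.43,0,0] 13 [0.50,-0.52,0,0] 14 [0.42,-0.58,0,0] 15 [0.33,-0.64,0,0] 16 [0.23,-0.68,0,0] 17 [0.12,-0.71,0,0] 18 [0.02,-0.72,0,0] 19 [-0.09,-0.71,0,0] 20 [-0.20,-0.69,0,0] 21 [-0.30,-0.65,0,0] 22 [-0.39,-0.60,0,0] 23 [-0.48,-0.54,0,0] 24 [-0.55,-0.46,0,0] 25 [-0.62,-0.37,0,0]
```

```bash
python3 -m handwheel '[[0.19,0.31,0,0],[0.2,0.3,0,0],[0.23,0.28,0,0],[0.24,0.26,0,0],[0.27,0.24,0,0],[0.28,0.22,0,0],[0.3,0.2,0,0],[0.31,0.18,0,0],[0,0,0,0]]'
python3 - <<'E'
from h import *
g=arm.grab_frame("scene"); save("sc14.png",g["image"][140:270,180:370],4)
E
```

```text
t: 27.4
eef_pos: [0.5283, 0.212, 0.3123]
ee_rot: [3.141, -0.001, -0.08]
force: [3.4, -4.9, 2.6]
width: 0.022
```

View pics/sc14.png

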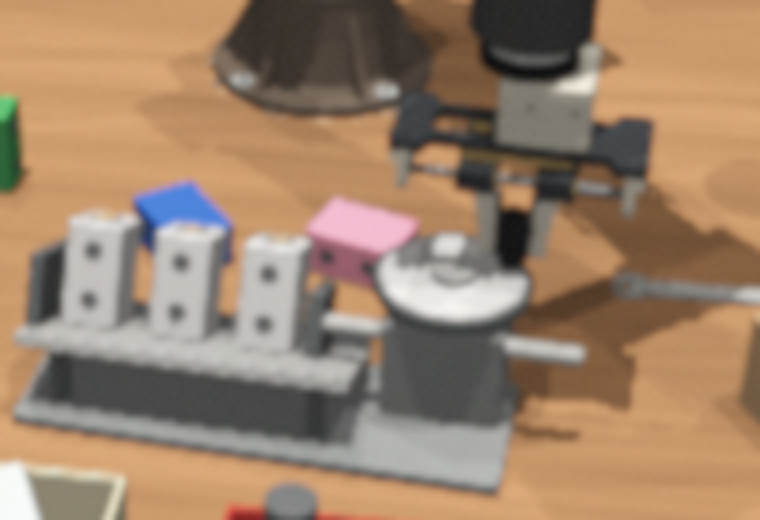

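```bash
python3 -m handwheel '[[0.32,0.14,0,0],[0.33,0.12,0,0],[0.35,0.1,0,0],[0.35,0.07,0,0],[0.36,0.04,0,0],[0.36,0.02,0,0],[0.36,-0.02,0,0],[0.36,-0.03,0,0],[0.35,-0.07,0,0],[0.35,-0.08,0,0],[0,0,0,0]]';python3 -m handwheel '[[0.34,-0.12,0,0],[0.34,-0.14,0,0],[0.32,-0.17,0,0],[0.31,-0.18,0,0],[0.29,-0.2,0,0],[0.28,-0.22,0,0],[0,0,0,0]]'
python3 - <<'E'
from h import *
g=arm.grab_frame("scene"); save("sc15.png",g["image"][140:270,180:370],4)
E
```

```text
t: 28.55
eef_pos: [0.5627, 0.2148, 0.3124]
ee_rot: [3.141, 0.001, -0.08]
force: [-0.3, -5.6, 4.4]
width: 0.0214
t: 29.25
eef_pos: [0.5812, 0.2045, 0.3123]
ee_rot: [3.141, 0.001, -0.08]
force: [-3.7, -3.2, 6.4]
width: 0.0217
```

View pics/sc15.png

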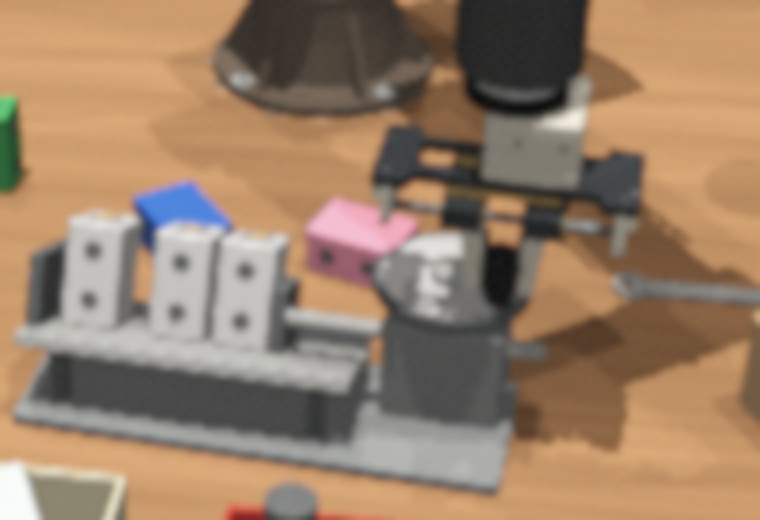

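```bash
python3 -m handwheel '[[0.25,-0.25,0,0],[0.24,-0.27,0,0],[0.22,-0.28,0,0],[0.2,-0.3,0,0],[0.17,-0.31,0,0],[0.15,-0.33,0,0],[0.12,-0.34,0,0],[0.1,-0.34,0,0],[0,0,0,0]]';python3 -m handwheel '[[0.07,-0.35,0,0],[0.05,-0.36,0,0],[0.02,-0.36,0,0],[0,-0.36,0,0],[0,0,0,0]]'
python3 - <<'E'
from h import *
g=arm.grab_frame("scene"); save("sc16.png",g["image"][140:270,180:370],4)
E
```

```text
t: 30.2
eef_pos: [0.5955, 0.1811, 0.3123]
ee_rot: [-3.14, 0.001, -0.08]
force: [-4.1, 0.7, 6.0]
width: 0.0216
t: 30.7
eef_pos: [0.5971, 0.1671, 0.3124]
ee_rot: [-3.14, -0.0, -0.08]
force: [-3.6, 4.3, 3.8]
width: 0.0218
```

View pics/sc16.png

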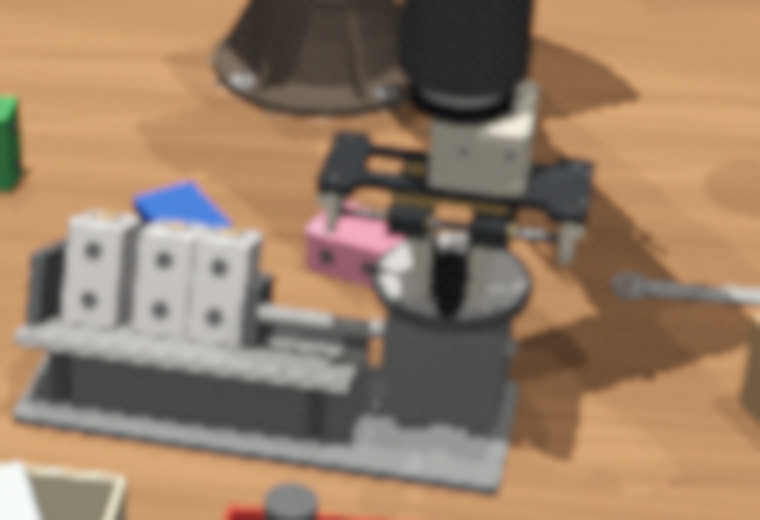

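```bash
python3 -m handwheel '[[-0.04,-0.36,0,0],[-0.05,-0.35,0,0],[-0.09,-0.35,0,0],[-0.11,-0.34,0,0],[0,0,0,0]]';python3 -m handwheel '[[-0.14,-0.33,0,0],[-0.16,-0.32,0,0],[0,0,0,0]]'
python3 - <<'E'
from h import *
g=arm.grab_frame("scene"); save("sc17.png",g["image"][180:260,180:290],6.5)
E
```

```text
t: 31.25
eef_pos: [0.5945, 0.153, 0.3124]
ee_rot: [-3.14, -0.001, -0.08]
force: [-0.9, 4.3, 2.5]
width: 0.0215
t: 31.55
eef_pos: [0.5916, 0.1462, 0.3124]
ee_rot: [-3.14, -0.001, -0.08]
force: [-1.5, 4.9, 2.8]
width: 0.0215
```

View pics/sc17.png

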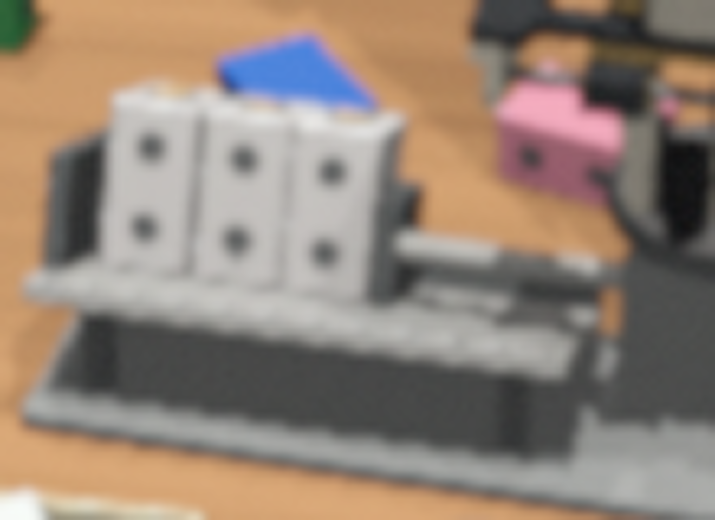

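```bash
python3 -m handwheel '[[-0.18,-0.31,0,0],[0,0,0,0]]'; python3 -m handwheel '[[-0.2,-0.3,0,0],[0,0,0,0]]'; python3 -m handwheel '[[-0.15,-0.2,0,0],[0,0,0,0]]'
```

```text
t: 31.8
eef_pos: [0.5898, 0.1429, 0.3124]
ee_rot: [-3.141, -0.001, -0.08]
force: [0.5, 4.9, 2.6]
width: 0.0215
t: 32.0
eef_pos: [0.5878, 0.1399, 0.3124]
ee_rot: [-3.141, -0.001, -0.08]
force: [0.4, 5.2, 2.1]
width: 0.0215
t: 32.2
eef_pos: [0.5864, 0.1381, 0.3124]
ee_rot: [-3.14, -0.001, -0.08]
force: [0.4, 6.5, 1.4]
width: 0.0214
```

```bash
python3 -m handwheel '[[-0.13,-0.16,0,0],[0,0,0,0]]'; python3 -m handwheel '[[-0.13,-0.16,0,0],[0,0,0,0]]'; python3 -m handwheel '[[-0.13,-0.15,0,0],[0,0,0,0]]';  python3 - <<'E'
from h import *
g=arm.grab_frame("scene"); save("sc18.png",g["image"][180:260,180:290],6.5)
E
```

```text
t: 32.4
eef_pos: [0.5851, 0.1366, 0.3124]
ee_rot: [-3.14, -0.001, -0.08]
force: [0.6, 6.9, 1.6]
width: 0.0216
t: 32.6
eef_pos: [0.5838, 0.1351, 0.3124]
ee_rot: [-3.14, -0.001, -0.08]
force: [1.0, 6.9, 2.0]
width: 0.0217
t: 32.8
eef_pos: [0.5825, 0.1337, 0.3124]
ee_rot: [-3.14, -0.001, -0.08]
force: [-0.1, 7.9, 1.0]
width: 0.0216
```

View pics/sc18.png

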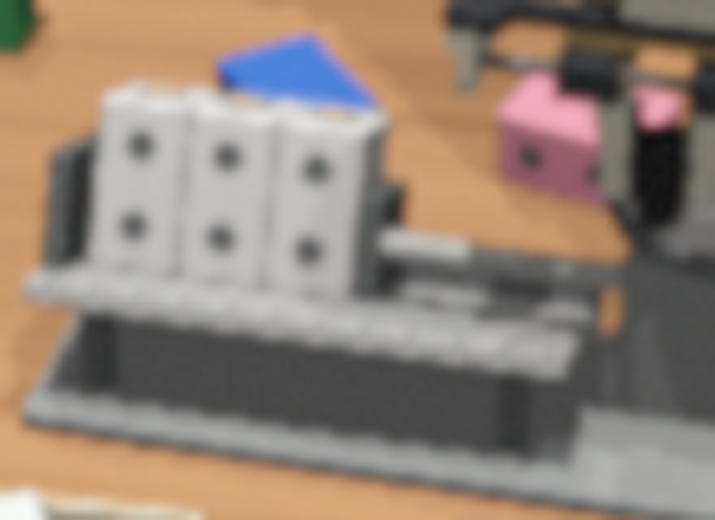

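```bash
for i in 1; do python3 -m handwheel '[[-0.14,-0.14,0,0],[0,0,0,0]]'; python3 -m handwheel '[[-0.14,-0.13,0,0],[0,0,0,0]]'; python3 -m handwheel '[[-0.15,-0.12,0,0],[0,0,0,0]]'; done
```

```text
t: 33.05
eef_pos: [0.5811, 0.1324, 0.3124]
ee_rot: [-3.14, -0.001, -0.08]
force: [0.4, 6.9, 1.0]
width: 0.0219
t: 33.25
eef_pos: [0.5797, 0.1311, 0.3124]
ee_rot: [-3.14, -0.001, -0.08]
force: [-0.3, 8.3, 1.6]
width: 0.0215
t: 33.45
eef_pos: [0.5782, 0.13, 0.3124]
ee_rot: [-3.14, -0.001, -0.08]
force: [-0.1, 8.1, 0.1]
width: 0.0211
```

Run:
```python
from h import *
g=arm.grab_frame("scene"); save("sc19.png",g["image"][180:260,180:290],6.5)
```

```text
(no output)
```

View pics/sc19.png

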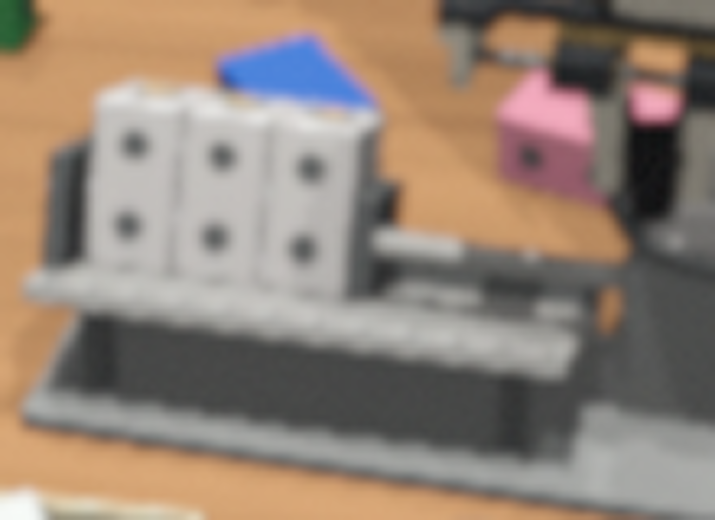

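```bash
for i in 1; do python3 -m handwheel '[[-0.16,-0.12,0,0],[0,0,0,0]]'; python3 -m handwheel '[[-0.16,-0.11,0,0],[0,0,0,0]]'; python3 -m handwheel '[[-0.17,-0.1,0,0],[0,0,0,0]]'; done;  python3 - <<'E'
from h import *
g=arm.grab_frame("scene"); save("sc20.png",g["image"][180:260,180:290],6.5)
E
```

```text
t: 33.7
eef_pos: [0.577, 0.1291, 0.3124]
ee_rot: [-3.139, -0.002, -0.079]
force: [2.1, 8.8, -0.6]
width: 0.0212
t: 33.9
eef_pos: [0.5764, 0.1287, 0.3125]
ee_rot: [-3.137, -0.005, -0.079]
force: [7.8, 11.9, -5.3]
width: 0.0216
t: 34.1
eef_pos: [0.5756, 0.1283, 0.3125]
ee_rot: [-3.136, -0.008, -0.079]
force: [13.3, 14.0, -9.5]
width: 0.0214
```

View pics/sc20.png

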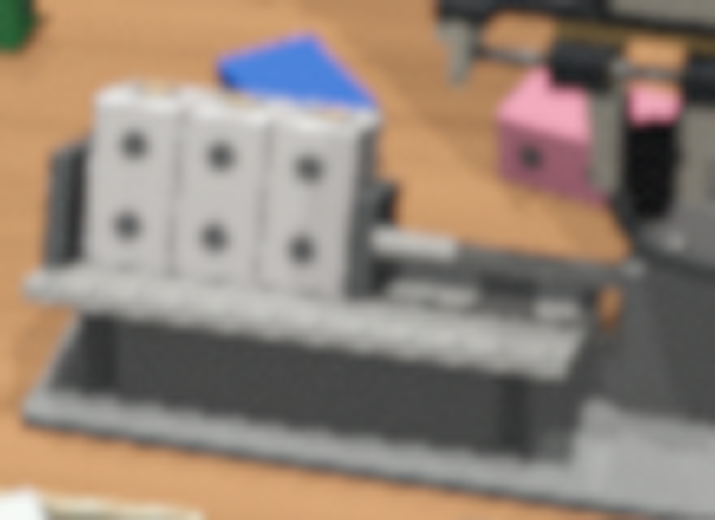

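```bash
python3 -m handwheel '[[0.15,0.1,0,0],[0,0,0,0]]'; python3 -m handwheel '[[0,0,0,0],[0,0,0,0],[0,0,0,0],[0,0,0,0]]' 0.4; python3 -m handwheel '[[0,0,1,0],[0,0,2,0],[0,0,4,0],[0,0,4,0],[0,0,2,0],[-3,5,0,0],[-3,5,0,0],[-3,5,0,0],[-3,5,0,0],[-3,5,0,0],[-3,5,0,0],[0,5,0,0],[0,0,0,0],[0,0,0,0]]'
python3 - <<'E'
from tgt import *
g=arm.grab_frame("scene"); save("sc21.png",g["image"][180:260,180:290],6.5);np.save("s21.npy",g,allow_pickle=True)
f=arm.grab_frame("top"); save("top21.png",f["image"][130:205,145:325],4.3);np.save("top21.npy",f,allow_pickle=True); save("topall21.png",f["image"])
E
```

```text
t: 34.35
eef_pos: [0.5763, 0.1288, 0.3125]
ee_rot: [-3.138, -0.005, -0.079]
force: [7.3, 11.5, -5.5]
width: 0.0216
t: 34.75
eef_pos: [0.5741, 0.1261, 0.3118]
ee_rot: [3.141, 0.001, -0.08]
force: [0.2, 0.7, -0.5]
width: 0.048
t: 36.15
eef_pos: [0.4196, 0.4348, 0.4422]
ee_rot: [3.141, 0.0, -0.078]
force: [0.8, -0.2, -0.8]
width: 0.0526
```

View pics/sc21.png

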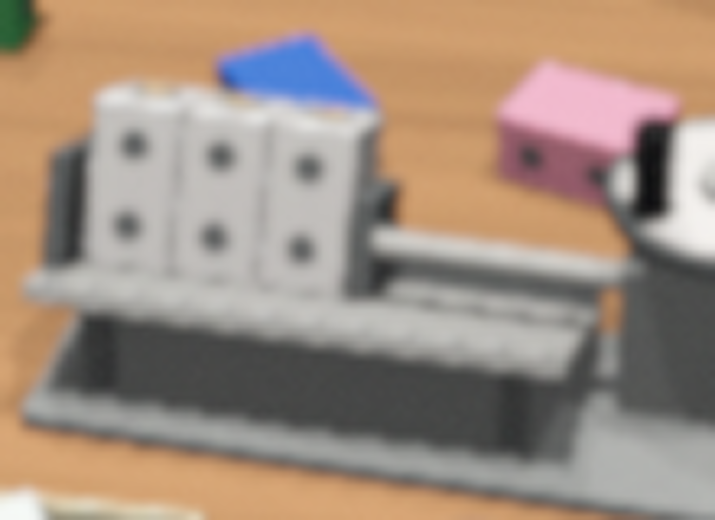

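View pics/top21.png

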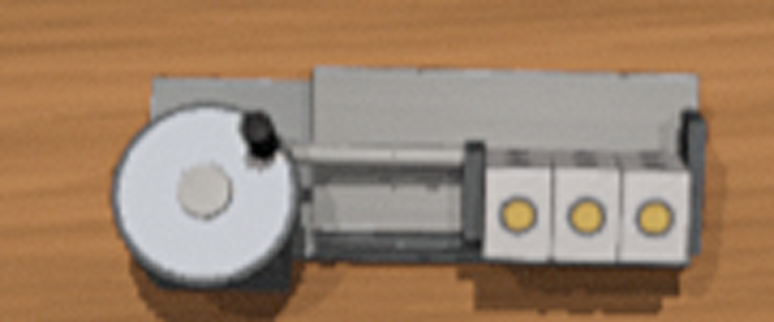

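View pics/topall21.png

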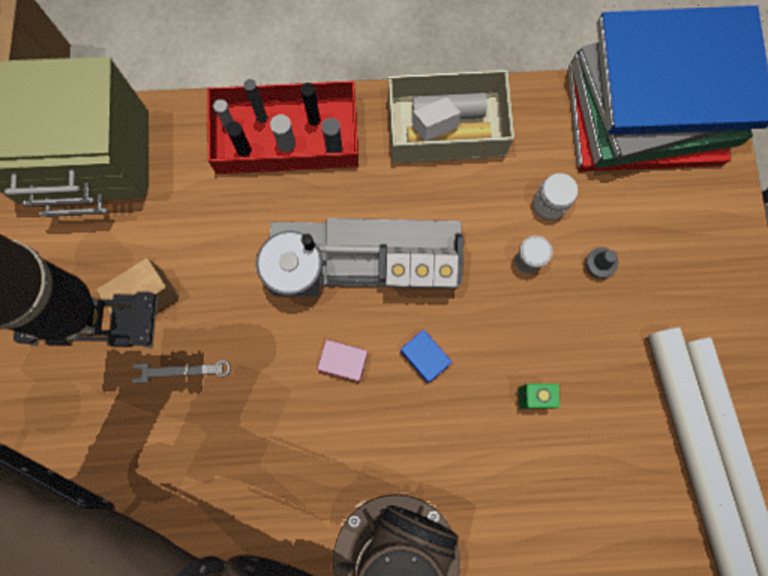

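Run:
```python
from tgt import *
f=np.load("top21.npy",allow_pickle=True).item(); im=f["image"]; P=cloud(f)
hsv=cv2.cvtColor(im,cv2.COLOR_RGB2HSV).astype(int)
m=np.zeros(im.shape[:2],np.uint8); m[170:190,255:305]=((hsv[...,1]>90)&(hsv[...,2]>120))[170:190,255:305]
n,l,st,ce=cv2.connectedComponentsWithStats(m)
for i in range(1,n):
    if st[i,4]>10: print(ce[i],st[i,4],shp(f,*ce[i],O,.086)*1e3)
for u in (265,281,297):
    A=P[172:190,u-6:u+7].reshape(-1,3); q=(A-O)@RS; k=abs(q[:,2]-.084)<.012; 
    q=q[k]; c=np.linalg.lstsq(np.c_[q[:,:2],np.ones(len(q))],q[:,2],rcond=None)[0]; print(u,"top height mm",np.median(q[:,2])*1e3,"tilt deg x,y",np.degrees(c[:2]),len(q))
c=lambda x,y:(145+(x+.5)/4.3-.5,130+(y+.5)/4.3-.5)
print("pusher face",shp(f,*c(484,146),O,.054)*1e3,shp(f,*c(482,240),O,.054)*1e3)
s=arm.get_state();print(s["t"],s["eef_pos"])
```

```text
[265.1622 179.5946] 37 [ 29.6148 106.3467  86.    ]
[281. 180.] 37 [29.5468 62.4869 86.    ]
[296.8947 180.2105] 38 [30.0287 18.5238 86.    ]
265 top height mm 84.07633236375548 tilt deg x,y [1.2651 0.2949] 234
281 top height mm 83.76175981127949 tilt deg x,y [0.1569 0.2039] 233
297 top height mm 84.27738752089316 tilt deg x,y [0.211  1.0978] 233
pusher face [ 68.7043 129.4323  54.    ] [  5.7022 129.1744  54.    ]
36.25 [0.4202 0.4332 0.4426]
```

```bash
python3 -c "
from station import arm
print(arm.job_done())"
```

```text
the job is handed in; nothing more can be done
None
```

I stood both aluminium valve bodies on the sloping shelf beside valve_c. Each was touched down lightly on its uphill edge, tilted flat and slid to the lip. I then wound the handwheel by its crank until the force rose sharply as the row met the stop, let go, moved the arm clear and handed in at about 36 s.

**Last checks, top camera:**
- **Spacing:** the three bodies are 43.9 and 44.0 mm apart, so no gaps show.
- **Against the lip:** their centres are 29.5–30.0 mm up from it (30 mm is the target).
- **Flat on the slope:** the tops are 83.8–84.3 mm above the plate. Fitted tilts are up to about 1.3°, which I take as depth noise.
- **Bystanders:** every bystander in view looks unmoved; the arm partly hid the carton in the last picture.

**One disagreement:** my stop position from the first picture puts the closed row about 3.5 mm past the stop. The crank also turned about 0.3 rad further than I had predicted. I took this as an error in that first reading, since the force showed the row had stopped moving and the spacing left no gap.

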